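Pack flanged spigots head-to-tail in the tray and close its gate

ROBOT

A 6-joint arm with a two-finger parallel gripper is mounted at the origin on the work surface. World frame = base frame: x ahead of the robot, y to its left, z up, the work surface at z = 0. Lengths are in m, angles in rad, forces in N, time in s.
With the tool pointing down it reaches from about 0.35 to 1 m from the base axis. Payload 7.1 kg.
Tool frame: the origin (TCP) lies midway between the tips of the shut fingers; the grasp point (between the pads) lies 19 mm behind it; z points along the fingers, y is the direction in which the jaws open and shut (so a half turn about z gives the same grasp; the last joint's range is limited). The gripper opens to 85 mm and grips with 20 to 120 N. Pads are 22 mm wide; open, the fingers measure 114 mm over their backs; the gripper's body (76 mm by 85 mm) begins 54 mm behind the grasp point. The pads swing forward as they close: fully open they stand 13 mm farther back than shut.
Start: joints at [-1.277, 0.423, 1.63, -0, 1.089, -0.019], TCP at [0.192, -0.595, 0.231] pointing down, gripper open.
Joint ranges: [-3, 3], [-0.9, 2.11], [0.09, 2.58], [-1.31, 4.45], [0.11, 2.69], [-2.54, 2.54]. Speed limits (rad/s): [2.39, 2.39, 3.01, 3.14, 3.14, 3.14].

INTERFACE

Orientations are given as a rotation vector (axis times angle).
In Python, from plant import state, snapshot, sign_off gives the robot as it stands.
- The arm moves only by the tool drive_tool, never from a script. Its argument "rows" is a list that holds one entry, the list of rows, each a list of 7 numbers: the opening, from -1 (shut) to 1 (fully open), so that 0 is half open, then the shift along the tool's x, y, z in m, then the turn, a rotation vector about the tool's x, y, z in degrees. A call has 1 to 5 rows; each row shifts and turns the commanded pose from where the row before left it, along the tool's axes as they then stand; what a row does not reach is not made up. A row lasts 1/8 s, in which the tool goes at most 62.5 mm and 10.7 degrees, less where a joint would pass 70% of its speed; a pose out of reach is approached as far as the arm can. A call with a gripper value outside its range is refused whole. The fingers move at their own pace and stop on an object; "force" is the grip in N (left out, the last holds). Time passes only in rows, so rows that do not move let the fingers close. It gives the time, the measured TCP pose, the force and the opening at its end, in the units of the state.
- state(): the state, without advancing time (a new reading comes with each control period).
- snapshot(name): name is "side" or "top" or "wrist"; returns a dict with "image" (420x560x3 uint8, red, green, blue), "z_map" (420x560 float32, m along the optical axis (not along the pixel's ray), 0 where there is no reading), "mtx" (3x3 intrinsics, pixels), "distortion" ([k1, k2, p1, p2, k3] as OpenCV has them; the pictures are not rectified), "view" (4x4, takes a point from world to camera coordinates). Camera axes: x right, y up, looking along -z (the intrinsics and any distortion apply to the point x, -y, -z); pixel columns grow to the right and rows downward; lengths in m; the calibration is good to about 2 mm. A picture is of the moment at which its call begins.
- sign_off(): hands the job in, once; it reports no verdict.
The state is a dict: "time": time; "q": joint angles; "joint_vel": joint speeds; "effort": joint torques, N m; "tcp_pos": TCP position; "ee_rot": TCP orientation; "contact_force": force on the tool from outside, world axes, zero at the start; "torque": the same for the moment, N m; "grip_width": finger opening in m.
Only numpy, scipy, OpenCV 4.12 (cv2) and the standard library are available. Lean on these libraries where they do the work, as an engineer would, in place of code of your own. Each camera call takes 0.05 s, during which the arm holds its last target.

TASK

Pack all the flanged spigots in the long tray as one tight row, alternately wide end down and wide end up (each stays the way up it stands now), each standing upright on the tray floor with no gaps left for another between them; set the ones that stand on their narrow necks down gently. When all are in, take the gate plate from its stand and slide it fully home in the slot at the tray's end, and leave the tools and the can alone.

Things in the scene. Friction and masses are not known exactly. Their poses are not given: they have to be found in the camera images.
- up1: Flanged steel spigot standing on its flange (wide end down): round flange 70 mm across and 12 mm thick at the bottom, above it a 36 mm neck whose end shows a dark bore (closed, nothing goes in); 60 mm high in all, 0.4 kg. Origin: centre of its underside (flange face); z up along its axis. Turning about z does not matter. One of two or three, on the bench in front of the robot; may be absent.
- up2: Flanged steel spigot standing on its flange (wide end down): round flange 70 mm across and 12 mm thick at the bottom, above it a 36 mm neck whose end shows a dark bore (closed, nothing goes in); 60 mm high in all, 0.4 kg. Origin: centre of its underside (flange face); z up along its axis. Turning about z does not matter. One of two or three, on the bench in front of the robot; may be absent.
- up3: Flanged steel spigot standing on its flange (wide end down): round flange 70 mm across and 12 mm thick at the bottom, above it a 36 mm neck whose end shows a dark bore (closed, nothing goes in); 60 mm high in all, 0.4 kg. Origin: centre of its underside (flange face); z up along its axis. Turning about z does not matter. One of two or three, on the bench in front of the robot; may be absent.
- down1: The same flanged steel spigot the other way up, standing on its 36 mm neck (wide end up, top-heavy): neck 0 to 48 mm high, 70 mm flange from 48 to 60 mm high, 0.4 kg. Origin: centre of its underside (neck end, on the bench); z up along its axis. Turning about z does not matter. One of two or three, on the bench in front of the robot; may be absent.
- down2: The same flanged steel spigot the other way up, standing on its 36 mm neck (wide end up, top-heavy): neck 0 to 48 mm high, 70 mm flange from 48 to 60 mm high, 0.4 kg. Origin: centre of its underside (neck end, on the bench); z up along its axis. Turning about z does not matter. One of two or three, on the bench in front of the robot; may be absent.
- down3: The same flanged steel spigot the other way up, standing on its 36 mm neck (wide end up, top-heavy): neck 0 to 48 mm high, 70 mm flange from 48 to 60 mm high, 0.4 kg. Origin: centre of its underside (neck end, on the bench); z up along its axis. Turning about z does not matter. One of two or three, on the bench in front of the robot; may be absent.
- tray: Long grey steel packing tray, fixed to the bench beyond the spigots. Origin: underside centre; x across, y along towards its gate end. Floor 6 mm thick (its top at z = 6 mm). Inside 84 mm wide (x -42 to 42), from the 45 mm high closed end at y = -185 to the gate slot at y = +186 mm; side walls 24 mm high, 4 mm thick.
- tray_end (a point): Middle of the tray's closed end, inside, at floor level (tray x = 0, y = -185, z = 6 mm). Alternated spigots need 53 mm or more axis to axis: each flange overlaps beneath or above the next one's flange. So a wide-end-down one cannot come in from above beside a wide-end-up one already there, but the reverse works. Six fit only alternated, about 57 mm apart.
- slot (a point): Middle of the tray's gate slot at floor level (tray x = 0, y = 186, z = 6 mm), axes as the tray's. The slot is two vertical grooves, one on each side of the tray: 11 mm wide (y), the gap between the bottoms of the grooves 84 mm (x); bars up to z = 76 mm, with a flared mouth up to about 91 mm. Clear width between the left and right bars 64 mm.
- gate: Aluminium end gate: flat plate 8 mm thick (y), 78 mm wide (x), 75 mm high, with a grip tab 50 mm wide and 8 mm thick rising in its middle from 75 to 120 mm high; 0.22 kg. Origin: centre of its lower edge; x along its width, y through its thickness, z up. Starts upright in its stand; goes down from above into the tray's slot (either face forward) until its lower edge rests on the tray floor.
- stand: Grey stand to the left, fixed: 110 x 50 mm base 8 mm thick, holding the gate upright in a loose slot along x, 11 mm wide, whose walls reach z = 43 mm. Origin: underside centre.
- spray: Bystander: spray can 58 mm across, 170 mm high, right of the tray. Leave alone.
- hammer: Bystander: hammer lying just beyond the tray, 260 mm long. Leave alone.
- square: Bystander: flat steel angle square, 150 x 115 mm, 12 mm thick, left of the tray. Leave alone.
Mind the look-alikes: they are no part of the job. Leave any orange look-alike of the down3 alone. There is more than one size of the gate; the one meant has the size given above.

How it is judged:
By the outcome, as a careful person would: the job done as asked, in the order asked, and still so for the second after the job is handed in, with the robot touching nothing.
Of up1, up2, up3 only 2 to 3 are there at a start; the rules pass over those that are not, and their reading is None.
Of down1, down2, down3 only 2 to 3 are there at a start; the rules pass over those that are not, and their reading is None.
At some moment in a run one of up1, up2, up3 may be knocked a few centimetres aside while the robot is not near it.
It also fails if it takes over 208 s, if anything falls off the work surface, if the arm or the gripper's body presses on something with over 40 N, if the wrist force passes 120 N, or if a joint passes its speed limit or range.

## Working session

There is one attempt and no reset: what is moved stays moved. The work goes in short steps, Python scripts to look and compute and a tool call to move; the robot and the scene stay as the last step left them, time stands still between calls to the robot, and variables do not carry over. Pictures are saved under pics/ and viewed, and the job is handed in when it is done.

Besides the shell and the picture viewer there is one more tool, called after "Request:" as a command line: name --argument value ..., lists and objects as JSON in quotes. drive_tool: Moves the arm, as the interface text tells. Its arguments: {"type":"object","properties":{"rows":{"type":"array","items":{"type":"array","items":{"type":"array","items":{"type":"number"}}}},"force":{"type":"number"}},"required":["rows"]}

```bash
ls; mkdir -p pics
cat > h.py <<'E'
import numpy as np, cv2
from plant import state, snapshot
def snap(n,f):
    s=snapshot(n); cv2.imwrite('pics/'+f,cv2.cvtColor(s['image'],cv2.COLOR_RGB2BGR)); np.savez('pics/'+f[:-4]+'.npz',**s); return s
def world(s):
    # per-pixel world points
    h,w=s['z_map'].shape
    u,v=np.meshgrid(np.arange(w),np.arange(h))
    p=cv2.undistortPoints(np.stack([u,v],-1).reshape(-1,1,2).astype(np.float64),s['mtx'],np.array(s['distortion'],float)).reshape(h,w,2)
    z=s['z_map'].astype(float)
    c=np.stack([p[...,0]*z,-p[...,1]*z,-z,np.ones_like(z)],-1)
    W=c@np.linalg.inv(s['view']).T
    W=W[...,:3]; W[z==0]=np.nan
    return W
E
python3 - <<'E'
from h import *
print(state())
for n in ['top','side','wrist']:
    s=snap(n,n+'0.png'); print(n,s['mtx'],s['distortion'],s['view'])
E
```

```text
pics
{'time': 0.0, 'q': array([-1.27700072e+00,  4.23822986e-01,  1.63070191e+00,  2.66183245e-05,
        1.08860644e+00, -1.89898235e-02]), 'joint_vel': array([ 0.00065709, -0.0010125 , -0.00125326, -0.00075976, -0.00130461,
        0.00068081]), 'effort': array([ 1.87320584e-03, -5.57390034e+01, -2.81737125e+01, -6.37923677e-05,
        7.41737225e-03,  1.56977075e-05]), 'tcp_pos': array([ 0.19219571, -0.59413293,  0.23055216]), 'ee_rot': array([-3.10174553e+00, -4.89064725e-01,  2.94229042e-04]), 'contact_force': array([0.65451062, 0.0538789 , 0.26680496]), 'torque': array([ 0.0221256 , -0.01202798,  0.00090559]), 'grip_width': 0.08566849865548602}
top [[381.69811286   0.         277.30064436]
 [  0.         381.69811286 206.88481147]
 [  0.           0.           1.        ]] [-0.02266975  0.          0.          0.          0.        ] [[-0.014973   -0.9998518  -0.00849677  0.10053747]
 [ 0.99057198 -0.01599024  0.13605683 -0.58395471]
 [-0.13617254 -0.00637948  0.9906646  -1.06379956]
 [ 0.          0.          0.          1.        ]]
side [[477.53731944   0.         277.53052389]
 [  0.         477.53731944 208.65988722]
 [  0.           0.           1.        ]] [-0.15937525  0.          0.          0.          0.        ] [[-0.89089896 -0.45397709  0.01427722  0.54269446]
 [ 0.34513327 -0.65619688  0.67103553 -0.18538874]
 [-0.29526609  0.6027524   0.74128771 -1.14221206]
 [ 0.          0.          0.          1.        ]]
wrist [[304.65067756   0.         281.07617508]
 [  0.         304.65067756 212.44829067]
 [  0.           0.           1.        ]] [0.00215896 0.         0.         0.         0.        ] [[ 3.08642110e-01 -9.51177779e-01 -9.38244588e-04 -6.24100134e-01]
 [ 9.09388703e-01  2.95371097e-01 -2.92861917e-01  3.83510399e-02]
 [ 2.78840878e-01  8.95362908e-02  9.56154285e-01 -3.79539443e-01]
 [ 0.00000000e+00  0.00000000e+00  0.00000000e+00  1.00000000e+00]]
```

View pics/top0.png

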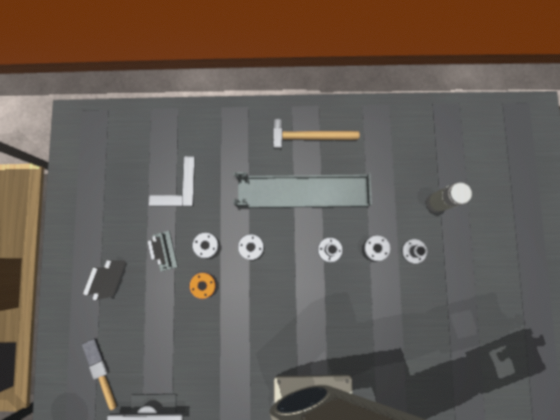

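View pics/side0.png

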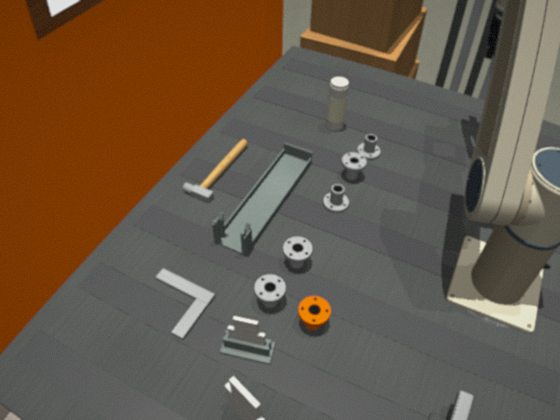

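The top picture shows five steel spigots. Three are wide end up, at (205,245), (251,247) and (377,248). Two are wide end down, at (330,250) and (415,251). The orange look-alike is at (202,286), the tray runs from (240,190) to (370,190) with the gate slot on the left, and the stand is at (163,250).

```bash
cat >> h.py <<'E'
def circ(P):
    A=np.c_[2*P,np.ones(len(P))]; x=np.linalg.lstsq(A,(P**2).sum(1),rcond=None)[0]
    return x[:2],np.sqrt(x[2]+x[0]**2+x[1]**2)
def blob(s,W,u,v,zlo,zhi,r=22):
    m=np.zeros(W.shape[:2],bool); m[max(v-r,0):v+r,max(u-r,0):u+r]=1
    with np.errstate(invalid='ignore'): m&=(W[...,2]>zlo)&(W[...,2]<zhi)
    return W[m],m
E
python3 - <<'E'
from h import *
d=dict(np.load('pics/top0.npz')); W=world(d)
for n,u,v in [('Da',205,245),('Db',251,247),('Ua',330,250),('Dc',377,248),('Ub',415,251),('orange',202,286)]:
    P,_=blob(d,W,u,v,0.03,0.09)
    z=np.median(P[:,2]); Q=P[abs(P[:,2]-z)<0.006]
    c,r=cv2.minEnclosingCircle((Q[:,:2]*1000).astype(np.float32)); print(n,len(P),'z',np.percentile(P[:,2],[10,50,90]).round(4),'mid',c,r, Q[:,:2].mean(0))
print('bench',W[300:310,200:210,2].mean(),W[300,500,2],W[150,420])
# heights image
for v in range(225,305,5): print(v,(W[v,80:185:4,2]*1000).round(0).astype(int))
E
python3 - <<'E'
import cv2
for f,b in [('top0',(60,140,400,330)),('side0',(170,230,340,420))]:
    i=cv2.imread(f'pics/{f}.png');x0,y0,x1,y1=b;c=i[y0:y1,x0:x1]
    k=min(800/c.shape[1],600/c.shape[0]);cv2.imwrite(f'pics/{f}z.png',cv2.resize(c,None,fx=k,fy=k,interpolation=cv2.INTER_CUBIC))
E
```

```text
Da 487 z [0.0573 0.06   0.0625] mid (479.52276611328125, 296.6885681152344) 35.08985137939453 [0.47936225 0.29615952]
Db 485 z [0.0578 0.0601 0.0624] mid (472.60546875, 168.2637176513672) 34.63454818725586 [0.47256535 0.16826597]
Ua 143 z [0.055  0.0599 0.0622] mid (462.4654541015625, -59.98837661743164) 17.82394790649414 [ 0.46257403 -0.05991307]
Dc 502 z [0.0572 0.06   0.0624] mid (464.4137268066406, -187.23153686523438) 35.32878875732422 [ 0.46395178 -0.18681864]
Ub 171 z [0.0427 0.0598 0.0628] mid (454.3522644042969, -305.8931579589844) 18.265100479125977 [ 0.45378685 -0.30487773]
orange 512 z [0.0574 0.0602 0.0628] mid (367.8126220703125, 303.9646301269531) 35.350196838378906 [0.36747495 0.30327364]
bench 5.003876713248978e-05 -0.0016727691859950156 [ 0.75941852 -0.34752371  0.00142077]
225 [                   0                   -2                    3
                    3                    1 -9223372036854775808
                    0                    0                   -2
                    5                    2                    0
                    2                
[... 2685 characters left out ...]
55 136 111  87  61  40   7   3   2   0  -3  -3   2  -4
  -3   0   2   5   3   1  -2   2   1]
280 [  2   1 166 167 146 120  97  76  47  23  -4  -1   0  -3   0   1  -1   3
   3   3   0   0   1   0   0   2  -1]
285 [  0   4 166 157 133 113  88  58  38   6   0   3  -1  -3  -2  -1  -1   0
  -1   2  -1   1   3   1   0  -4  -3]
290 [  3 167 165 149 124 100  77  52  20  -2  -8   1   1  -3  -1   0   3   1
  -1   2   2  -3   3   2  -1   1   2]
295 [  1   1   2   0 102  87  65  37  10  -3   2   2   2   0   0  -2   2  -2
   0  -1  -2   0   0   5   0  -1  -1]
300 [ 1  3  7 -1 -2 -1  3 -1  1 -2 -1  2  1 -1 -1 -2  0  4  3  2 -2  3  1 -2
 -2 -1  1]<stdin>:9: RuntimeWarning: invalid value encountered in cast
```

```bash
sleep 0.1
```

```text
(no output)
```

View pics/top0z.png

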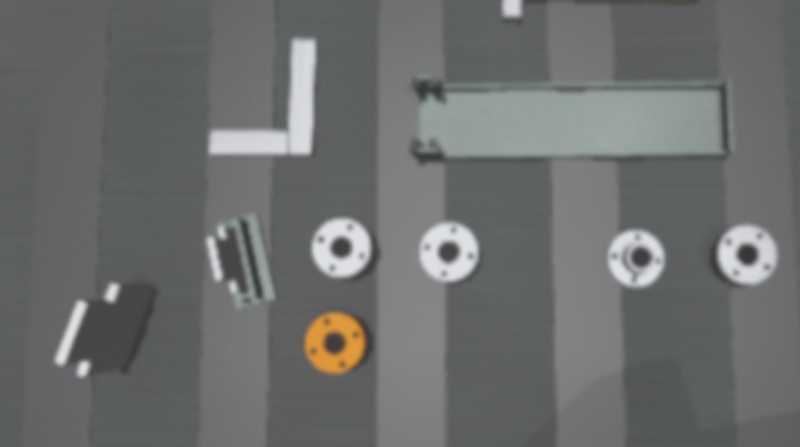

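View pics/side0z.png

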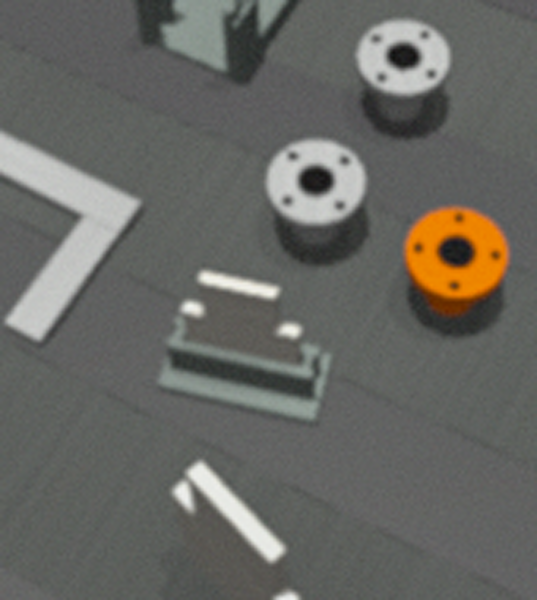

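Run:
```python
from h import *
d=dict(np.load('pics/top0.npz')); W=world(d)
# gate
P,m=blob(d,W,163,250,0.108,0.14,30); print('tab',len(P),P.mean(0), (P*1000).round(0)[::2].tolist())
P,m=blob(d,W,163,250,0.036,0.050,30); print('stand top',P[:,:2].mean(0)); r=cv2.minAreaRect((P[:,:2]*1000).astype(np.float32)); print(r)
P,m=blob(d,W,163,250,0.0055,0.2,32); r=cv2.minAreaRect((P[:,:2]*1000).astype(np.float32)); print(r)
# tray
I=np.zeros(W.shape[:2],bool); I[160:225,225:385]=1
for lo,hi in [(0.004,0.2),(0.018,0.03),(0.037,0.053),(0.06,0.11)]:
    m=I&(W[...,2]>lo)&(W[...,2]<hi); P=W[m]; print(lo,hi,len(P)); 
    r=cv2.minAreaRect((P[:,:2]*1000).astype(np.float32)); print(r, (P.min(0)*1000).round(),(P.max(0)*1000).round())
m=I&(W[...,2]>0.06);print((W[m]*1000).round().tolist())
```

```text
tab 101 [0.46683512 0.42510368 0.12351826] [[490.0, 431.0, 128.0], [491.0, 429.0, 120.0], [488.0, 434.0, 128.0], [488.0, 429.0, 128.0], [488.0, 428.0, 114.0], [485.0, 431.0, 127.0], [485.0, 428.0, 123.0], [483.0, 434.0, 128.0], [483.0, 429.0, 128.0], [483.0, 427.0, 117.0], [480.0, 435.0, 126.0], [480.0, 428.0, 129.0], [480.0, 427.0, 117.0], [477.0, 431.0, 128.0], [477.0, 425.0, 129.0], [478.0, 425.0, 113.0], [475.0, 428.0, 129.0], [475.0, 425.0, 121.0], [472.0, 432.0, 126.0], [472.0, 425.0, 129.0], [472.0, 424.0, 118.0], [469.0, 431.0, 127.0], [469.0, 426.0, 128.0], [470.0, 423.0, 119.0], [467.0, 432.0, 125.0], [467.0, 426.0, 125.0], [467.0, 423.0, 120.0], [464.0, 429.0, 126.0], [464.0, 423.0, 126.0], [464.0, 423.0, 112.0], [462.0, 426.0, 127.0], [462.0, 422.0, 122.0], [459.0, 427.0, 130.0], [459.0, 423.0, 127.0], [459.0, 421.0, 116.0], [456.0, 428.0, 128.0], [456.0, 423.0, 126.0], [456.0, 420.0, 120.0], [454.0, 424.0, 132.0], [454.0, 420.0, 128.0], [454.0, 419.0, 115.0], [451.0, 424.0, 123.0], [451.0, 420.0, 120.0], [448.0, 425.0, 129.0], [448.0, 420.0, 127.0], [448.0, 419.0, 115.0]
[... 2865 characters left out ...]
5.0, 209.0, 85.0], [595.0, 206.0, 87.0], [596.0, 204.0, 77.0], [596.0, 201.0, 80.0], [595.0, 187.0, 83.0], [595.0, 184.0, 84.0], [596.0, 182.0, 76.0], [594.0, 213.0, 73.0], [594.0, 210.0, 75.0], [594.0, 207.0, 74.0], [593.0, 204.0, 77.0], [593.0, 201.0, 78.0], [594.0, 199.0, 74.0], [593.0, 196.0, 76.0], [593.0, 193.0, 78.0], [593.0, 190.0, 75.0], [593.0, 187.0, 77.0], [593.0, 185.0, 74.0], [593.0, 182.0, 77.0], [593.0, 179.0, 75.0], [592.0, 211.0, 69.0], [592.0, 208.0, 67.0], [592.0, 205.0, 68.0], [592.0, 202.0, 65.0], [592.0, 199.0, 68.0], [592.0, 197.0, 67.0], [592.0, 194.0, 67.0], [592.0, 191.0, 66.0], [592.0, 189.0, 61.0], [592.0, 185.0, 66.0], [592.0, 183.0, 66.0], [592.0, 180.0, 66.0]]
```

The gate in the stand stands 128 mm up (8 + 120), which matches the gate meant. The free-standing one, 168 mm high, is the wrong size. The tray runs along world +y with its centreline at x ≈ 0.637 and its slot at y ≈ 0.195, so the row has to be D U D U D, with the U's placed first. I'll move toward the right-hand wide-end-down spigot.

Request:
drive_tool --rows '[[[1,0,0,0,0,0,9],[1,0,0,0,0,0,8.9],[1,0.0375,-0.0415,0,0,0,0],[1,0.0375,-0.0415,0,0,0,0],[1,0.0375,-0.0415,0,0,0,0]]]' --force 40

```text
time: 0.78
tcp_pos: [0.3055, -0.4687, 0.2311]
ee_rot: [-3.141, 0.001, 0.0]
contact_force: [-0.3, -0.4, 0.6]
grip_width: 0.0854
```

Request:
drive_tool --rows '[[[1,0.0375,-0.0415,0,0,0,0],[1,0.0375,-0.0415,0,0,0,0],[1,0.0375,-0.0415,0,0,0,0],[1,0.0375,-0.0415,0,0,0,0],[1,0,0,0,0,0,0]]]'

```text
time: 1.4
tcp_pos: [0.4567, -0.3013, 0.2312]
ee_rot: [-3.141, -0.008, -0.0]
contact_force: [-0.5, -0.7, -0.1]
grip_width: 0.0854
```

```bash
cat >> h.py <<'E'
def pose():
    s=state(); R=cv2.Rodrigues(s['ee_rot'])[0]; return s['tcp_pos'],R,s
E
python3 - <<'E'
from h import *
p,R,s=pose(); print(p.round(4)); print(R.round(4)); print(s['q'].round(2),s['contact_force'].round(2),s['time'])
d=snap('wrist','wrist1.png'); W=world(d); P=W[(W[...,2]>0.05)&(W[...,2]<0.068)&(abs(W[...,0]-.454)<.04)&(abs(W[...,1]+.305)<.04)]
print(len(P),cv2.minEnclosingCircle((P[:,:2]*1000).astype(np.float32)),P.mean(0))
d=snap('top','top1.png')
E
```

```text
[ 0.4567 -0.3013  0.2312]
[[ 1.0e+00  5.2e-03  2.0e-04]
 [ 5.2e-03 -1.0e+00  5.0e-04]
 [ 2.0e-04 -5.0e-04 -1.0e+00]]
[-0.61  0.31  1.8   0.    1.03  0.96] [-0.46 -0.74 -0.09] 1.4
897 ((454.51513671875, -308.08575439453125), 17.938188552856445) [ 0.45555877 -0.30808804  0.06021928]
```

View pics/wrist1.png

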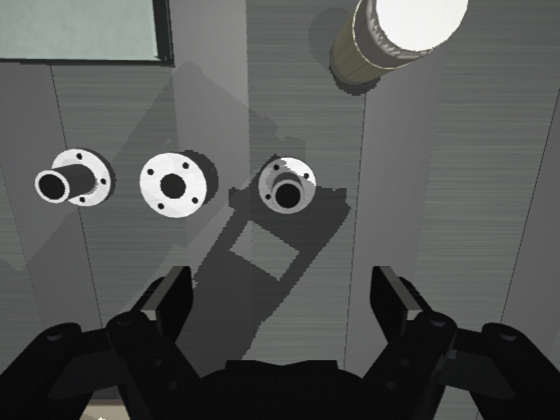

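The wrist picture puts the neck top at pixel (288,195), which gives (0.4545, -0.308) at z = 0.060 with r = 17.9 mm. That agrees with the top camera to about 2 mm.

Request:
drive_tool --rows '[[[1,-0.0022,0.006,0.05,0,0,0.3],[1,0,0,0.055,0,0,0],[1,0,0,0.055,0,0,0],[1,0,0,0.046,0,0,0],[-1,0,0,0,0,0,0]]]' --force 50

```text
time: 2.12
tcp_pos: [0.4492, -0.3095, 0.0223]
ee_rot: [-3.137, 0.011, 0.01]
contact_force: [0.5, 0.4, -0.0]
grip_width: 0.0696
```

Request:
drive_tool --rows '[[[-1,0,0,0,0,0,0],[-1,0,0,0,0,0,0],[-1,0,0,0,0,0,0],[-1,0,0,0,0,0,0]]]'

```text
time: 2.62
tcp_pos: [0.4535, -0.3109, 0.0278]
ee_rot: [3.14, -0.008, 0.004]
contact_force: [-2.3, 0.7, 7.5]
grip_width: 0.0348
```

Request:
drive_tool --rows '[[[-1,0,0,-0.02,0,0,0],[-1,0,0,-0.04,0,0,0],[-1,0,0,-0.02,0,0,0],[-1,0,0,0,0,0,0]]]'

```text
time: 3.12
tcp_pos: [0.4538, -0.311, 0.1079]
ee_rot: [3.138, -0.007, 0.007]
contact_force: [1.0, -0.5, -4.8]
grip_width: 0.0351
```

Run:
```python
from h import *
p,R,s=pose(); print(p.round(4)); print(R.round(4)); print(s['grip_width'],s['contact_force'].round(2),s['time'])
d=snap('wrist','wrist2.png'); W=world(d); P=W[(W[...,2]>0.12)&(W[...,2]<0.16)&(abs(W[...,0]-.454)<.04)&(abs(W[...,1]+.305)<.025)]
print(len(P),cv2.minEnclosingCircle((P[:,:2]*1000).astype(np.float32)),P.mean(0))
```

```text
[ 0.4538 -0.311   0.1079]
[[ 1.     -0.0047  0.0043]
 [-0.0047 -1.     -0.0032]
 [ 0.0043  0.0031 -1.    ]]
0.03511559251554546 [ 0.99 -0.48 -4.77] 3.125
8755 ((454.3841247558594, -304.9816589355469), 27.536630630493164) [ 0.45921187 -0.30740909  0.1397523 ]
```

View pics/wrist2.png

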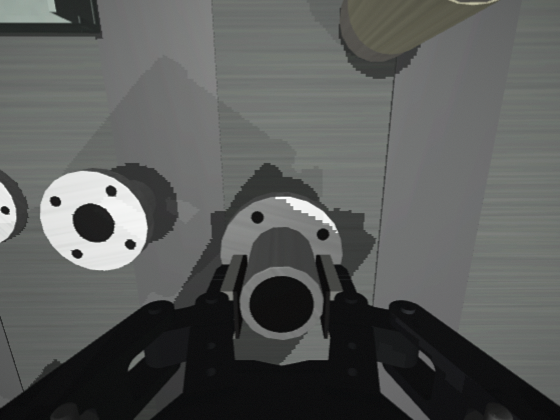

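Holding it. The flange is clear in the picture, with the neck top at (282,302) between the pads. I'll carry it to the tray.

Request:
drive_tool --rows '[[[-1,0,-0.057,-0.02,0,0,0],[-1,0,-0.057,0,0,0,0],[-1,0.02,-0.057,0,0,0,0],[-1,0.043,-0.04,0,0,0,0],[-1,0.05,-0.017,0,0,0,0]]]'

```text
time: 3.8
tcp_pos: [0.5661, -0.08, 0.1242]
ee_rot: [-3.141, 0.004, 0.005]
contact_force: [1.3, -0.5, -4.8]
grip_width: 0.0345
```

Request:
drive_tool --rows '[[[-1,0.05,0,0,0,0,0],[-1,0.02,0,0,0,0,0],[-1,0,0,0,0,0,0],[-1,0,0,0,0,0,0]]]'

```text
time: 4.3
tcp_pos: [0.6347, -0.0828, 0.1239]
ee_rot: [-3.141, 0.008, 0.005]
contact_force: [0.3, 0.2, -4.6]
grip_width: 0.0345
```

Run:
```python
from h import *
p,R,s=pose(); print(p.round(4)); print(R.round(4)); print(s['grip_width'],s['contact_force'].round(2),s['time'])
d=snap('wrist','wrist3.png'); W=world(d)
d=snap('top','top3.png')
```

```text
[ 0.6347 -0.0828  0.1239]
[[ 1.0e+00 -5.0e-03 -3.4e-03]
 [-5.0e-03 -1.0e+00  5.0e-04]
 [-3.4e-03 -4.0e-04 -1.0e+00]]
0.03446998884172695 [ 0.34  0.18 -4.59] 4.3
```

View pics/wrist3.png

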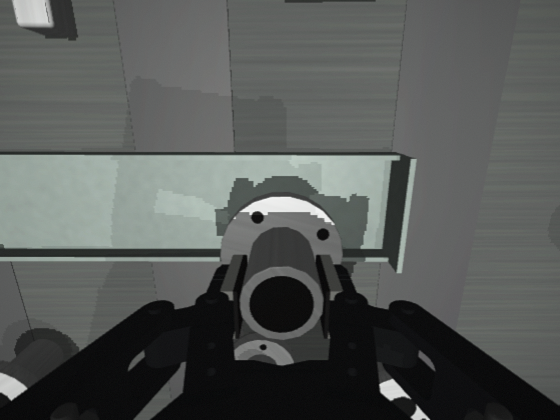

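View pics/top3.png

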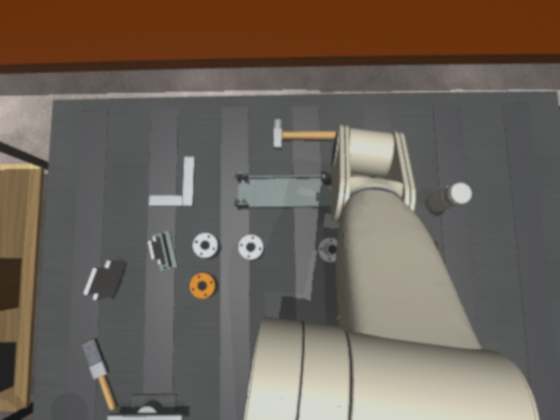

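The wrist picture shows the tray's closed end at (405,210) and the far wall at row 155. I'll refine the tray geometry from the wrist depth map, which is close up.

Run:
```python
from h import *
d=dict(np.load('pics/wrist3.npz')); W=world(d); X,Y,Z=W[...,0],W[...,1],W[...,2]
m=(Z>.036)&(Z<.052)&(X>.58)&(X<.70)&(Y<-.12); print('end wall',m.sum(),np.percentile(Y[m],[2,50,98]),np.percentile(X[m],[2,98]))
for lo,hi in [(.0,.1),(-.12,-.0),(-.17,-.13),(.1,.25)]:
    m=(Z>.02)&(Z<.028)&(X>.67)&(X<.70)&(Y>lo)&(Y<hi); print('far wall',lo,m.sum(),np.percentile(X[m],[2,50,98]) if m.sum() else '')
    m=(Z>.02)&(Z<.028)&(X>.57)&(X<.61)&(Y>lo)&(Y<hi); print('near wall',lo,m.sum(),np.percentile(X[m],[2,50,98]) if m.sum() else '')
m=(Z>.0)&(Z<.012)&(X>.61)&(X<.66)&(Y>-.17)&(Y<.1); print('floor',np.median(Z[m]),Y[m].min())
```

```text
end wall 1158 [-0.17998324 -0.176514   -0.17560171] [0.59227434 0.68091135]
far wall 0.0 678 [0.67954182 0.68133564 0.68330213]
near wall 0.0 663 [0.59158758 0.59427838 0.59562914]
far wall -0.12 791 [0.67838454 0.68085119 0.68266287]
near wall -0.12 202 [0.59123358 0.59395535 0.59531504]
far wall -0.17 303 [0.6780544  0.68034243 0.68220193]
near wall -0.17 262 [0.58986309 0.5929272  0.59450813]
far wall 0.1 287 [0.67987375 0.68161728 0.68357024]
near wall 0.1 439 [0.59185701 0.59479512 0.59608844]
floor 0.006283461465968865 -0.1699986132931563
```

Request:
drive_tool --rows '[[[-1,0.002,0,0.04,0,0,0],[-1,0,0,0.035,0,0,0],[-1,0,0,0.008,0,0,0],[-1,0,0,0.004,0,0,0],[-1,0,0,0,0,0,0]]]'

```text
time: 5.03
tcp_pos: [0.6394, -0.0831, 0.0395]
ee_rot: [3.141, -0.008, 0.003]
contact_force: [0.7, -0.2, -3.6]
grip_width: 0.0348
```

Request:
drive_tool --rows '[[[-1,0,0,0.003,0,0,0],[-1,0,0,0.002,0,0,0],[-1,0,0,0,0,0,0]]]'

```text
time: 5.4
tcp_pos: [0.639, -0.083, 0.0339]
ee_rot: [3.141, -0.008, 0.001]
contact_force: [-0.7, 0.4, -1.0]
grip_width: 0.0351
```

Request:
drive_tool --rows '[[[-1,-0.002,0,0.0005,0,0,0],[-1,0,0,0,0,0,0],[0.4,0,0,0,0,0,0],[0.4,0,0,0,0,0,0],[0.4,0,0,0,0,0,0]]]'

```text
time: 6.02
tcp_pos: [0.6361, -0.0829, 0.0325]
ee_rot: [-3.141, 0.008, 0.002]
contact_force: [0.2, -0.3, 0.1]
grip_width: 0.0597
```

Request:
drive_tool --rows '[[[0.4,0,0,-0.03,0,0,0],[0.4,0,0,-0.06,0,0,0],[1,-0.05,0,-0.06,0,0,0],[1,-0.06,0,0,0,0,0],[1,-0.06,-0.024,0,0,0,0]]]'

```text
time: 6.65
tcp_pos: [0.4772, -0.0594, 0.1715]
ee_rot: [3.141, -0.01, 0.002]
contact_force: [-0.4, 0.8, 0.0]
grip_width: 0.0854
```

```bash
cat >> h.py <<'E'
def meas(W,x,y,zc=.06,r=.045,dz=.006):
    P=W[(abs(W[...,2]-zc)<dz)&(np.hypot(W[...,0]-x,W[...,1]-y)<r)]
    if len(P)<20: return len(P),None
    c,rr=cv2.minEnclosingCircle((P[:,:2]*1000).astype(np.float32)); return len(P),np.round(c,1),round(rr,1),P.mean(0).round(4)
E
python3 - <<'E'
from h import *
p,R,s=pose(); print(p.round(4)); print(R.round(4)); print(s['grip_width'],s['contact_force'].round(2),s['time'])
d=snap('wrist','wrist4.png'); W=world(d); T=world(snap('top','top4.png'))
for n,M in (('w',W),('t',T)): print(n,'U1',meas(M,.637,-.083,.066),'Ua',meas(M,.4625,-.06),'Db',meas(M,.4726,.168))
E
```

```text
[ 0.4772 -0.0594  0.1715]
[[ 1.0e+00 -6.4e-03  1.5e-03]
 [-6.4e-03 -1.0e+00 -3.0e-04]
 [ 1.5e-03  3.0e-04 -1.0e+00]]
0.08544409828584983 [-0.4   0.8   0.01] 6.65
w U1 (737, array([633.1, -82.3]), 16.5, array([ 0.6271, -0.0823,  0.0661])) Ua (1243, array([463.2, -60.7]), 17.9, array([ 0.464 , -0.0606,  0.0603])) Db (4191, array([472.8, 167.6]), 35.2, array([0.4736, 0.1606, 0.06  ]))
t U1 (125, array([638.7, -82.2]), 17.9, array([ 0.6382, -0.0822,  0.0661])) Ua (0, None) Db (478, array([472.3, 168.3]), 34.8, array([0.4726, 0.1681, 0.06  ]))
```

View pics/wrist4.png

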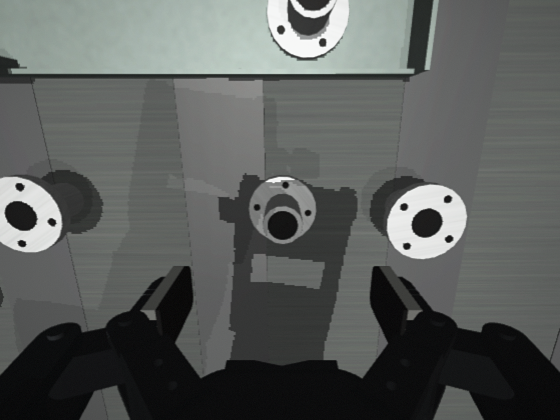

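U1 stands in the tray at (0.6387, -0.0822) from the top camera, and the TCP at release was y = -0.0829, so they agree within 1 mm. Next is U2 at wrist pixel (283,222), i.e. (0.463, -0.061).

Request:
drive_tool --rows '[[[1,-0.014,0.001,0.03,0,0,-0.3],[1,0,0,0.05,0,0,0],[1,0,0,0.045,0,0,0],[1,0,0,0.018,0,0,0],[-1,0,0,0,0,0,0]]]'

```text
time: 7.38
tcp_pos: [0.4639, -0.0598, 0.0265]
ee_rot: [-3.141, -0.001, 0.005]
contact_force: [0.6, 0.3, 0.4]
grip_width: 0.0697
```

Request:
drive_tool --rows '[[[-1,0,0,0,0,0,0],[-1,0,0,0,0,0,0],[-1,0,0,0,0,0,0],[-1,0,0,0,0,0,0]]]'

```text
time: 7.88
tcp_pos: [0.4657, -0.0601, 0.0291]
ee_rot: [3.141, 0.001, 0.004]
contact_force: [-0.3, -0.7, 7.8]
grip_width: 0.0348
```

Request:
drive_tool --rows '[[[-1,0,0,-0.03,0,0,0],[-1,0,0,-0.04,0,0,0],[-1,0,0,-0.03,0,0,0],[-1,0,0,0,0,0,0]]]'

```text
time: 8.38
tcp_pos: [0.4662, -0.0601, 0.1299]
ee_rot: [3.141, 0.001, 0.008]
contact_force: [0.4, 0.4, -4.3]
grip_width: 0.0348
```

Request:
drive_tool --rows '[[[-1,0.04,-0.02,0,0,0,0],[-1,0.05,-0.025,0,0,0,0],[-1,0.05,-0.025,0,0,0,0],[-1,0.034,-0.019,0,0,0,0],[-1,0,0,0,0,0,0]]]'

```text
time: 9.0
tcp_pos: [0.6401, 0.0307, 0.1258]
ee_rot: [-3.141, -0.003, 0.0]
contact_force: [-0.4, 0.9, -4.7]
grip_width: 0.0349
```

Request:
drive_tool --rows '[[[-1,0,0,0.03,0,0,0],[-1,0,0,0.04,0,0,0],[-1,0,0,0.015,0,0,0],[-1,0,0,0.004,0,0,0],[-1,0,0,0,0,0,0]]]'

```text
time: 9.62
tcp_pos: [0.6391, 0.029, 0.0394]
ee_rot: [-3.142, -0.0, -0.001]
contact_force: [0.2, 0.1, -3.7]
grip_width: 0.0349
```

Floor contact should come at z ≈ 0.035.

Request:
drive_tool --rows '[[[-1,0,0,0.003,0,0,0],[-1,0,0,0.001,0,0,0],[-1,0,0,0,0,0,0],[-1,0,0,0,0,0,0]]]'

```text
time: 10.12
tcp_pos: [0.6388, 0.0292, 0.0352]
ee_rot: [3.142, 0.001, 0.001]
contact_force: [-0.4, 0.8, -1.3]
grip_width: 0.0347
```

Request:
drive_tool --rows '[[[0.4,0,0,0,0,0,0],[0.4,0,0,0,0,0,0],[0.4,0,0,0,0,0,0],[0.4,0,0,-0.03,0,0,0],[0.4,0,0,-0.06,0,0,0]]]'

```text
time: 10.75
tcp_pos: [0.6367, 0.0291, 0.1233]
ee_rot: [3.141, 0.001, -0.009]
contact_force: [0.9, -0.4, 0.2]
grip_width: 0.0597
```

Next, turn so the jaws close along world x, and go above the right-hand wide-end-up spigot.

Request:
drive_tool --rows '[[[1,-0.045,0.02,-0.03,0,0,0],[1,-0.06,0.05,-0.03,0,0,0],[1,-0.05,0.055,-0.02,0,0,0],[1,-0.017,0.055,0,0,0,0],[1,0,0.037,0,0,0,0]]]'

```text
time: 11.38
tcp_pos: [0.49, -0.1667, 0.1943]
ee_rot: [3.141, -0.001, 0.001]
contact_force: [0.1, 0.8, -0.5]
grip_width: 0.0854
```

Request:
drive_tool --rows '[[[1,0,0,0,0,0,-10],[1,0,0,0,0,0,-10],[1,0,0,0,0,0,-10],[1,0,0,0,0,0,-10],[1,0,0,0,0,0,-10]]]'

```text
time: 12.0
tcp_pos: [0.4914, -0.1649, 0.1937]
ee_rot: [2.843, 1.336, 0.0]
contact_force: [0.1, -0.4, -0.5]
grip_width: 0.0854
```

Request:
drive_tool --rows '[[[1,0,0,0,0,0,-10],[1,0,0,0,0,0,-10],[1,0,0,0,0,0,-10],[1,0,0,0,0,0,-10],[1,0,0,0,0,0,0]]]'

```text
time: 12.62
tcp_pos: [0.4914, -0.1649, 0.1936]
ee_rot: [2.223, 2.22, 0.0]
contact_force: [-0.6, 0.1, -0.2]
grip_width: 0.0852
```

Run:
```python
from h import *
p,R,s=pose(); print(p.round(4)); print(R.round(4)); print(s['q'].round(2),s['grip_width'],s['contact_force'].round(2),s['time'])
d=snap('wrist','wrist5.png'); W=world(d); T=world(snap('top','top5.png'))
for n,M in (('w',W),('t',T)): print(n,'U1',meas(M,.637,-.083,.066),'U2',meas(M,.637,.029,.066),'Dc',meas(M,.4644,-.187))
```

```text
[ 0.4914 -0.1649  0.1936]
[[ 1.2e-03  1.0e+00  3.0e-04]
 [ 1.0e+00 -1.2e-03 -1.0e-04]
 [-1.0e-04  3.0e-04 -1.0e+00]]
[-0.35  0.32  1.89  0.    0.93 -0.35] 0.08520433701552287 [-0.56  0.12 -0.2 ] 12.625
w U1 (1585, array([639. , -82.5]), 18.3, array([ 0.6377, -0.0825,  0.0664])) U2 (0, None) Dc (3931, array([ 464.5, -187. ]), 35.1, array([ 0.4649, -0.1854,  0.0603]))
t U1 (123, array([639.2, -82.7]), 18.2, array([ 0.6382, -0.0823,  0.0662])) U2 (125, array([635.4,  30.1]), 17.9, array([0.6351, 0.03  , 0.0663])) Dc (355, array([ 464.3, -185.3]), 34.2, array([ 0.4647, -0.1786,  0.0598]))
```

View pics/wrist5.png

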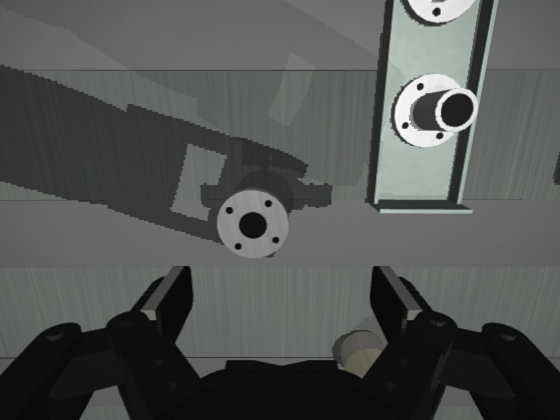

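View pics/top5.png

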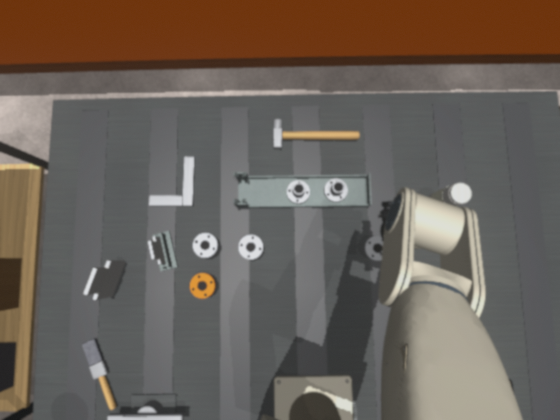

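Both U's stand right, at y = -0.0825 and about 0.0295, which leaves a 112 mm gap. The next spigot is at wrist pixel (253,224), i.e. (0.4645, -0.187).

Request:
drive_tool --rows '[[[1,-0.022,-0.027,0.0,0,0,0],[1,0,0,0.03,0,0,0],[1,0,0,0.05,0,0,0],[1,0,0,0.02,0,0,0],[1,0,0,0,0,0,0]]]' --force 40

```text
time: 13.35
tcp_pos: [0.4633, -0.1865, 0.0922]
ee_rot: [-2.221, -2.217, 0.002]
contact_force: [0.0, -0.6, 0.1]
grip_width: 0.0855
```

Run:
```python
from h import *
p,R,s=pose(); print(p.round(4)); print(R.round(4)); print(s['grip_width'],s['contact_force'].round(2),s['time'])
d=snap('wrist','wrist6.png'); W=world(d); print(meas(W,.4644,-.187))
```

```text
[ 0.4633 -0.1865  0.0922]
[[ 0.0019  1.     -0.0032]
 [ 1.     -0.0019  0.0014]
 [ 0.0014 -0.0032 -1.    ]]
0.08550877595105924 [ 0.05 -0.59  0.07] 13.35
(9193, array([ 464.6, -187.1]), 35.2, array([ 0.4644, -0.1849,  0.0604]))
```

View pics/wrist6.png

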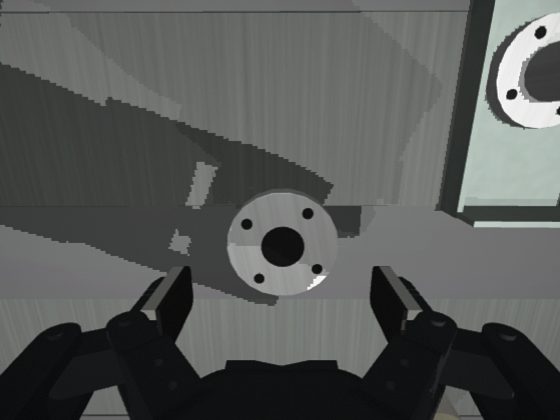

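The flange is centred between the pads at (283,243) and lies 1.3 mm further out in x. I'll descend.

Request:
drive_tool --rows '[[[1,-0.0005,0.0013,0.03,0,0,0],[1,0,0,0.026,0,0,0],[1,0,0,0.01,0,0,0],[1,0,0,0,0,0,0],[-1,0,0,0,0,0,0]]]'

```text
time: 14.02
tcp_pos: [0.4659, -0.1876, 0.0286]
ee_rot: [2.221, 2.221, 0.0]
contact_force: [-4.0, 0.2, 5.5]
grip_width: 0.0698
```

Request:
drive_tool --rows '[[[-1,0,0,0,0,0,0],[-1,0,0,0,0,0,0],[-1,0,0,0,0,0,0],[-1,0,0,0,0,0,0]]]'

```text
time: 14.52
tcp_pos: [0.466, -0.1876, 0.0289]
ee_rot: [2.22, 2.221, 0.001]
contact_force: [-2.4, -1.0, 5.8]
grip_width: 0.0686
```

Request:
drive_tool --rows '[[[-1,0,0,-0.01,0,0,0],[-1,0,0,-0.03,0,0,0],[-1,0,0,-0.03,0,0,0],[-1,0,0,-0.03,0,0,0],[-1,0,0,0,0,0,0]]]'

```text
time: 15.15
tcp_pos: [0.4672, -0.188, 0.13]
ee_rot: [2.217, 2.218, 0.003]
contact_force: [0.9, -0.0, -3.6]
grip_width: 0.0689
```

Run:
```python
from h import *
p,R,s=pose(); print(p.round(4)); print(R.round(4)); print(s['grip_width'],s['contact_force'].round(2),s['time'])
d=snap('wrist','wrist7.png'); W=world(d); 
z=W[230:250,240:330,2];print(np.nanmedian(W[180:260,230:330,2])); print(meas(W,.4644,-.187,np.nanmedian(W[200:260,250:330,2]),dz=.01))
snap('side','side7.png')
```

```text
[ 0.4672 -0.188   0.13  ]
[[-3.0e-04  1.0e+00  5.1e-03]
 [ 1.0e+00  4.0e-04 -2.1e-03]
 [-2.1e-03  5.1e-03 -1.0e+00]]
0.06888157538113804 [ 0.89 -0.02 -3.55] 15.15
0.001774995864890605
(20809, array([ 464. , -179.4]), 44.3, array([ 0.4669, -0.1826,  0.1616]))
```

View pics/wrist7.png

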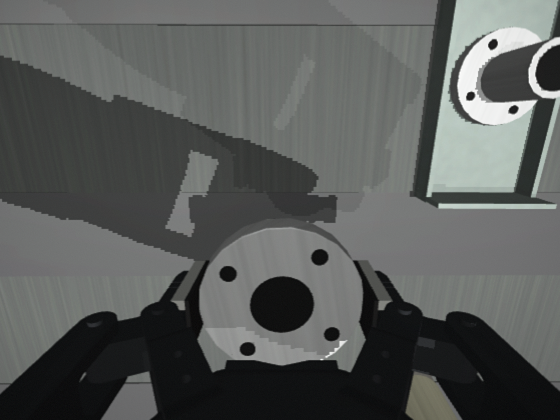

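View pics/side7.png

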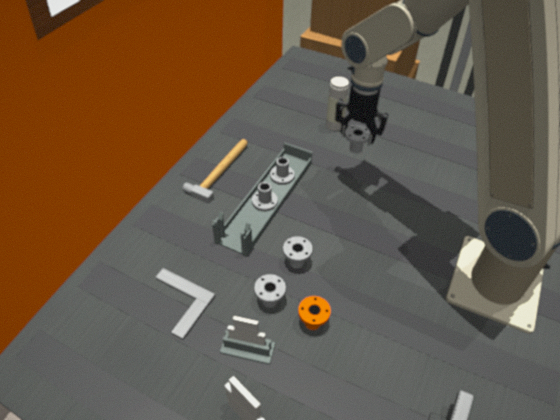

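It's held level, with the flange circle centred at (281,303). Taking it to the closed end, target y ≈ -0.138.

Request:
drive_tool --rows '[[[-1,0.015,0.03,0,0,0,0],[-1,0.015,0.045,0,0,0,0],[-1,0.015,0.045,0,0,0,0],[-1,0.0045,0.04,0,0,0,0],[-1,0,0.01,0,0,0,0]]]'

```text
time: 15.88
tcp_pos: [0.6369, -0.137, 0.1253]
ee_rot: [-2.219, -2.222, 0.001]
contact_force: [-0.5, 0.1, -3.8]
grip_width: 0.0683
```

Request:
drive_tool --rows '[[[-1,0,0,0.02,0,0,0],[-1,0,0,0.02,0,0,0],[-1,0,0,0,0,0,0],[-1,0,0,0,0,0,0]]]'

```text
time: 16.38
tcp_pos: [0.6351, -0.1381, 0.0872]
ee_rot: [-2.221, -2.221, 0.001]
contact_force: [0.6, 0.7, -3.1]
grip_width: 0.0685
```

Run:
```python
from h import *
p,R,s=pose(); print(p.round(4)); print(R.round(4)); print(s['grip_width'],s['contact_force'].round(2),s['time'])
T=world(snap('top','top8.png'))
print(meas(T,.637,-.083,.066),meas(T,.637,.029,.066))
W=world(snap('wrist','wrist8.png'));print(meas(W,.637,-.083,.066),meas(W,.637,.029,.066))
```

```text
[ 0.6351 -0.1381  0.0872]
[[ 1.e-04  1.e+00 -7.e-04]
 [ 1.e+00 -1.e-04  2.e-04]
 [ 2.e-04 -7.e-04 -1.e+00]]
0.0684913490759092 [ 0.58  0.69 -3.07] 16.375
(125, array([639. , -82.6]), 17.8, array([ 0.638 , -0.0821,  0.0658])) (124, array([635.2,  29.7]), 17.9, array([0.6349, 0.03  , 0.0662]))
(3447, array([639.3, -82.8]), 17.9, array([ 0.6393, -0.0822,  0.0666])) (0, None)
```

View pics/wrist8.png

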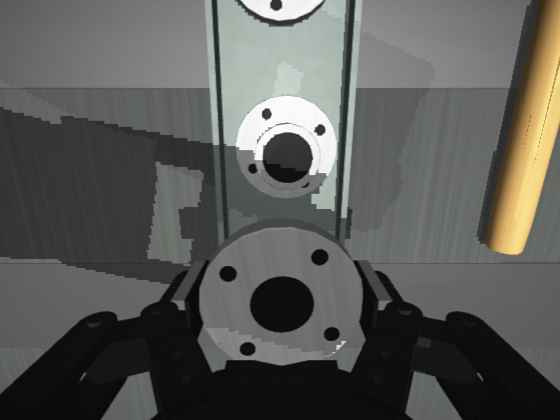

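Request:
drive_tool --rows '[[[-1,-0.0005,0.001,0.02,0,0,0],[-1,0,0,0.02,0,0,0],[-1,0,0,0.006,0,0,0],[-1,0,0,0.002,0,0,0],[-1,0,0,0,0,0,0]]]'

```text
time: 17.1
tcp_pos: [0.6368, -0.1384, 0.0395]
ee_rot: [2.221, 2.222, 0.0]
contact_force: [0.6, 0.1, -3.9]
grip_width: 0.0683
```

Request:
drive_tool --rows '[[[-1,0,0,0.002,0,0,0],[-1,0,0,0.001,0,0,0],[-1,0,0,0,0,0,0]]]'

```text
time: 17.48
tcp_pos: [0.6367, -0.1384, 0.0366]
ee_rot: [2.221, 2.222, 0.0]
contact_force: [-0.1, -0.0, -4.3]
grip_width: 0.0686
```

Request:
drive_tool --rows '[[[-1,0,0,0.001,0,0,0],[-1,0,0,0.0005,0,0,0],[-1,0,0,0,0,0,0]]]'

```text
time: 17.85
tcp_pos: [0.6367, -0.1384, 0.0351]
ee_rot: [2.221, 2.222, 0.0]
contact_force: [-0.4, -1.1, -1.8]
grip_width: 0.0684
```

Floor contact has begun: the load went from -4.3 to -1.8 N. A half millimetre more, then release.

Request:
drive_tool --rows '[[[-1,0,0,0.0005,0,0,0],[-1,0,0,0,0,0,0],[0.9,0,0,0,0,0,0],[1,0,0,0,0,0,0],[1,0,0,0,0,0,0]]]'

```text
time: 18.48
tcp_pos: [0.6368, -0.1383, 0.0345]
ee_rot: [2.221, 2.222, 0.0]
contact_force: [1.3, -1.0, 0.6]
grip_width: 0.0854
```

Request:
drive_tool --rows '[[[1,0,0,-0.015,0,0,0],[1,0,0,-0.04,0,0,0],[1,0,0,-0.05,0,0,0],[1,0.03,-0.04,-0.04,0,0,0],[1,0.05,-0.04,0,0,0,0]]]'

```text
time: 19.1
tcp_pos: [0.5604, -0.0607, 0.183]
ee_rot: [2.219, 2.215, 0.008]
contact_force: [0.4, 0.2, 0.1]
grip_width: 0.0854
```

Request:
drive_tool --rows '[[[1,0.055,-0.03,0,0,0,0],[1,0.055,-0.03,0,0,0,0],[1,0.055,-0.02,0,0,0,0],[1,0.05,0,0,0,0,0],[1,0,0,0,0,0,0]]]'

```text
time: 19.73
tcp_pos: [0.4788, 0.1574, 0.1799]
ee_rot: [2.215, 2.226, 0.004]
contact_force: [-0.2, -0.9, 0.1]
grip_width: 0.0854
```

Run:
```python
from h import *
p,R,s=pose(); print(p.round(4)); print(R.round(4)); print(s['grip_width'],s['contact_force'].round(2),s['time'])
T=world(snap('top','top9.png'))
for x,y,z in [(.637,-.138,.066),(.637,-.083,.066),(.637,.029,.066)]: print(meas(T,x,y,z,r=.04))
W=world(snap('wrist','wrist9.png'));print('Db',meas(W,.4726,.168),meas(T,.4726,.168))
```

```text
[0.4788 0.1574 0.1799]
[[-0.0048  1.      0.0024]
 [ 1.      0.0048  0.0011]
 [ 0.0011  0.0024 -1.    ]]
0.08544908807974382 [-0.15 -0.93  0.12] 19.725
(469, array([ 634.4, -135.5]), 36.9, array([ 0.6343, -0.1371,  0.0659]))
(215, array([636.4, -94.5]), 29.8, array([ 0.637 , -0.095 ,  0.0658]))
(124, array([635.5,  29.7]), 17.8, array([0.6353, 0.03  , 0.0662]))
Db (4741, array([473.5, 168.4]), 34.9, array([0.4735, 0.1698, 0.0604])) (7, None)
```

View pics/wrist9.png

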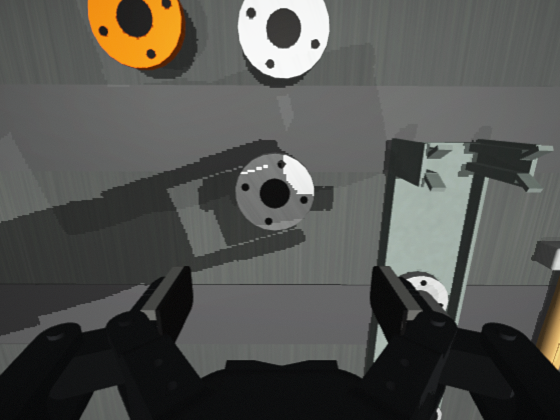

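View pics/top9.png

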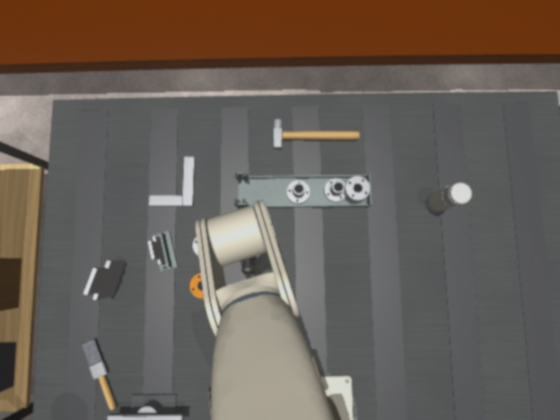

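D1 stands at (0.634, -0.137). The next spigot is at wrist pixel (275,192), i.e. (0.4733, 0.1683).

Request:
drive_tool --rows '[[[1,0.0107,-0.0055,0.02,0,0,0.3],[1,0,0,0.04,0,0,0],[1,0,0,0.03,0,0,0],[1,0,0,0,0,0,0],[1,0,0,0,0,0,0]]]'

```text
time: 20.45
tcp_pos: [0.4738, 0.1645, 0.0895]
ee_rot: [2.228, 2.214, 0.001]
contact_force: [-0.0, 0.3, -0.0]
grip_width: 0.0852
```

Run:
```python
from h import *
p,R,s=pose(); print(p.round(4)); print(R.round(4)); print(s['grip_width'],s['contact_force'].round(2),s['time'])
W=world(snap('wrist','wrist10.png'));print('Db',meas(W,.4726,.168))
```

```text
[0.4738 0.1645 0.0895]
[[ 6.2e-03  1.0e+00  9.0e-04]
 [ 1.0e+00 -6.2e-03  2.0e-04]
 [ 3.0e-04  9.0e-04 -1.0e+00]]
0.08524870861556647 [-0.04  0.27 -0.01] 20.45
Db (9602, array([473.6, 168.5]), 35.1, array([0.4734, 0.1706, 0.0604]))
```

Request:
drive_tool --rows '[[[1,0.0038,0,0.03,0,0,-0.3],[1,0,0,0.025,0,0,0],[1,0,0,0.006,0,0,0],[1,0,0,0,0,0,0],[-1,0,0,0,0,0,0]]]'

```text
time: 21.12
tcp_pos: [0.4737, 0.1691, 0.0287]
ee_rot: [2.221, 2.221, 0.002]
contact_force: [-4.5, 0.0, 4.1]
grip_width: 0.0698
```

Request:
drive_tool --rows '[[[-1,0,0,0,0,0,0],[-1,0,0,0,0,0,0],[-1,0,0,0,0,0,0],[-1,0,0,0,0,0,0]]]'

```text
time: 21.62
tcp_pos: [0.4738, 0.1692, 0.029]
ee_rot: [2.22, 2.221, 0.003]
contact_force: [-2.5, -0.4, 7.3]
grip_width: 0.0687
```

Request:
drive_tool --rows '[[[-1,0,0,-0.01,0,0,0],[-1,0,0,-0.03,0,0,0],[-1,0,0,-0.03,0,0,0],[-1,0,0,-0.03,0,0,0],[-1,0,0,0,0,0,0]]]'

```text
time: 22.25
tcp_pos: [0.4745, 0.1694, 0.1298]
ee_rot: [2.219, 2.22, 0.007]
contact_force: [0.4, 0.2, -4.0]
grip_width: 0.0688
```

Request:
drive_tool --rows '[[[-1,-0.035,0.02,0,0,0,0],[-1,-0.045,0.035,0,0,0,0],[-1,-0.045,0.04,0,0,0,0],[-1,-0.045,0.04,0,0,0,0],[-1,-0.025,0.0275,0,0,0,0]]]'

```text
time: 22.88
tcp_pos: [0.6362, -0.0285, 0.1257]
ee_rot: [-2.222, -2.219, 0.002]
contact_force: [-0.3, 0.7, -4.8]
grip_width: 0.0686
```

Request:
drive_tool --rows '[[[-1,0,0,0.01,0,0,0],[-1,0,0,0.01,0,0,0],[-1,0,0,0,0,0,0],[-1,0,0,0,0,0,0]]]'

```text
time: 23.38
tcp_pos: [0.6351, -0.0252, 0.1073]
ee_rot: [-2.219, -2.223, 0.001]
contact_force: [0.9, 0.6, -3.6]
grip_width: 0.0689
```

Run:
```python
from h import *
p,R,s=pose(); print(p.round(4)); print(R.round(4)); print(s['grip_width'],s['contact_force'].round(2),s['time'])
W=world(snap('wrist','wrist11.png'));print(meas(W,.637,.029,.066))
print(p[2]+.031+ .0, meas(W,.637,-.026,p[2]+.031,dz=.005,r=.05))
T=world(snap('top','top11.png'))
print(meas(T,.637,-.083,.066,r=.025),meas(T,.637,.029,.066))
```

```text
[ 0.6351 -0.0252  0.1073]
[[-1.5e-03  1.0e+00 -8.0e-04]
 [ 1.0e+00  1.5e-03  1.0e-04]
 [ 1.0e-04 -8.0e-04 -1.0e+00]]
0.06889748239165848 [ 0.86  0.58 -3.59] 23.375
(2775, array([636.2,  29.5]), 17.9, array([0.6362, 0.03  , 0.0665]))
0.13832709254284675 (19267, array([635.6, -18.2]), 47.9, array([ 0.6355, -0.0214,  0.1387]))
(0, None) (116, array([635.5,  29.8]), 17.9, array([0.6354, 0.0308, 0.0661]))
```

View pics/wrist11.png

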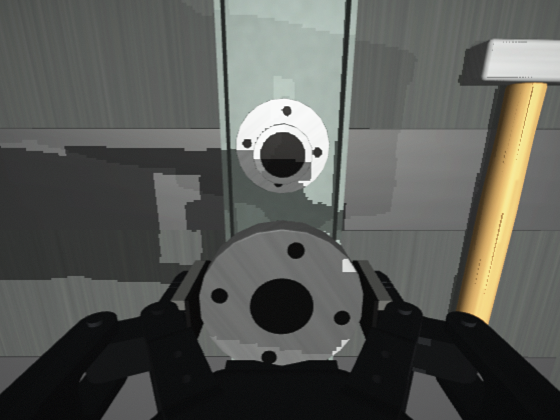

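Run:
```python
from h import *
W=world(dict(np.load('pics/wrist11.npz')))
X,Y,Z=W[...,0],W[...,1],W[...,2]
m=(abs(Z-.1387)<.004)&(Y>-.026+.005)&(abs(X-.6355)<.034)
P=W[m]; e=[]
for a in np.arange(-.028,.029,.002):
    q=P[abs(P[:,0]-.6355-a)<.001]
    if len(q)>10: e.append([.6355+a,q[:,1].max()])
e=np.array(e); c,r=circ(e); print(c,r,len(e), e[:,1]-np.sqrt(.035**2-(e[:,0]-c[0])**2))
```

```text
[ 0.6354672  -0.02629335] 0.035672798798207374 29 [-0.02535422 -0.02529643 -0.02564785 -0.02529993 -0.02537954 -0.02546245
 -0.02545776 -0.02574329 -0.02547605 -0.02523437 -0.02543106 -0.02555055
 -0.02562536 -0.02581835 -0.02554466 -0.02578216 -0.02583868 -0.02570987
 -0.0258369  -0.02552423 -0.02545918 -0.02547173 -0.02564996 -0.02537173
 -0.02544504 -0.02553981 -0.02549595 -0.02513509 -0.02504999]
```

Request:
drive_tool --rows '[[[-1,-0.0007,0.001,0.025,0,0,0],[-1,0,0,0.025,0,0,0],[-1,0,0,0.005,0,0,0],[-1,0,0,0,0,0,0]]]'

```text
time: 23.98
tcp_pos: [0.6369, -0.0266, 0.0529]
ee_rot: [2.221, 2.222, 0.0]
contact_force: [-0.8, 0.8, -5.2]
grip_width: 0.0688
```

Run:
```python
from h import *
p,R,s=pose(); print(p.round(4)); print(R.round(4)); print(s['grip_width'],s['contact_force'].round(2),s['time'])
W=world(snap('wrist','wrist12.png'));print(meas(W,.637,.029,.066))
```

```text
[ 0.6369 -0.0266  0.0529]
[[-7.e-04  1.e+00  3.e-04]
 [ 1.e+00  7.e-04 -0.e+00]
 [-0.e+00  3.e-04 -1.e+00]]
0.06884038614327205 [-0.79  0.82 -5.15] 23.975
(5394, array([636. ,  29.6]), 17.9, array([0.636 , 0.0302, 0.0666]))
```

View pics/wrist12.png

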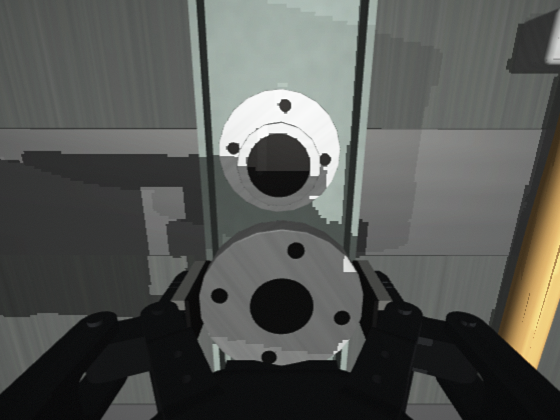

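Request:
drive_tool --rows '[[[-1,0.0005,0,0.004,0,0,0],[-1,0,0,0.004,0,0,0],[-1,0,0,0.003,0,0,0],[-1,0,0,0,0,0,0]]]'

```text
time: 24.52
tcp_pos: [0.6364, -0.0262, 0.0412]
ee_rot: [-2.221, -2.222, 0.001]
contact_force: [0.3, 0.4, -4.6]
grip_width: 0.0687
```

Request:
drive_tool --rows '[[[-1,0,0,0.003,0,0,0],[-1,0,0,0.002,0,0,0],[-1,0,0,0.001,0,0,0],[-1,0,0,0,0,0,0]]]'

```text
time: 25.02
tcp_pos: [0.6366, -0.0262, 0.0354]
ee_rot: [-2.221, -2.222, 0.0]
contact_force: [-0.2, -0.6, -3.6]
grip_width: 0.0685
```

No side forces, and it's almost on the floor.

Request:
drive_tool --rows '[[[-1,0,0,0.0007,0,0,0],[-1,0,0,0,0,0,0],[-1,0,0,0,0,0,0]]]'

```text
time: 25.4
tcp_pos: [0.6368, -0.0262, 0.0352]
ee_rot: [2.221, 2.222, 0.0]
contact_force: [-1.8, -0.8, 0.1]
grip_width: 0.0685
```

Request:
drive_tool --rows '[[[1,0,0,0,0,0,0],[1,0,0,0,0,0,0],[1,0,0,0,0,0,0],[1,0,0,-0.015,0,0,0],[1,0,0,-0.04,0,0,0]]]'

```text
time: 26.02
tcp_pos: [0.6353, -0.0261, 0.0893]
ee_rot: [-2.219, -2.22, 0.004]
contact_force: [0.0, -0.1, 0.6]
grip_width: 0.0851
```

Request:
drive_tool --rows '[[[1,0.02,-0.02,-0.05,0,0,0],[1,0.05,-0.035,-0.04,0,0,0],[1,0.055,-0.035,0,0,0,0],[1,0.055,-0.035,0,0,0,0],[1,0.055,-0.02,0,0,0,0]]]'

```text
time: 26.65
tcp_pos: [0.4981, 0.1983, 0.1755]
ee_rot: [2.221, 2.221, 0.002]
contact_force: [0.8, 0.4, -0.3]
grip_width: 0.0852
```

Request:
drive_tool --rows '[[[1,0.055,-0.01,0,0,0,0],[1,0.03,0,0,0,0,0],[1,0,0,0,0,0,0]]]'

```text
time: 27.02
tcp_pos: [0.4895, 0.2842, 0.1752]
ee_rot: [2.217, 2.225, 0.003]
contact_force: [-0.2, -0.7, 0.5]
grip_width: 0.0854
```

Run:
```python
from h import *
p,R,s=pose(); print(p.round(4)); print(R.round(4)); print(s['grip_width'],s['contact_force'].round(2),s['time'])
T=world(snap('top','top13.png'))
for x,y,z in [(.637,-.138,.066),(.637,-.083,.066),(.637,-.027,.066),(.637,.029,.066)]: print(meas(T,x,y,z,r=.04))
W=world(snap('wrist','wrist13.png'));print('Da',meas(W,.4795,.2965),meas(T,.4795,.2965))
```

```text
[0.4895 0.2842 0.1752]
[[-0.0036  1.      0.0018]
 [ 1.      0.0036  0.0011]
 [ 0.0011  0.0018 -1.    ]]
0.0853885619238957 [-0.19 -0.68  0.52] 27.025
(473, array([ 634.5, -135.5]), 37.1, array([ 0.6341, -0.1372,  0.0659]))
(290, array([636.8, -83. ]), 39.9, array([ 0.6367, -0.084 ,  0.0659]))
(466, array([634.4, -29.5]), 37.3, array([ 0.6351, -0.027 ,  0.0659]))
(197, array([636.8,  17.5]), 29.7, array([0.6353, 0.0182, 0.0659]))
Da (4920, array([480.8, 296.8]), 35.0, array([0.4807, 0.2982, 0.0604])) (73, array([487.5, 275.3]), 25.8, array([0.4889, 0.2713, 0.0596]))
```

View pics/wrist13.png

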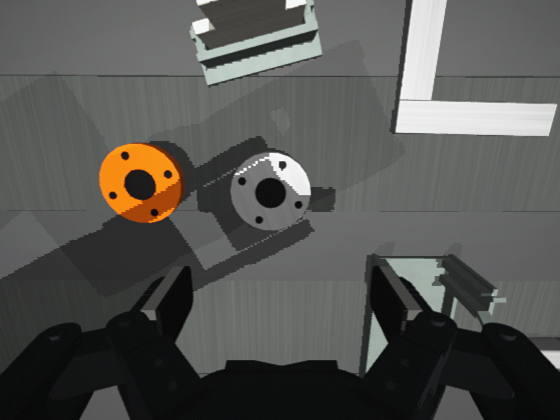

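View pics/top13.png

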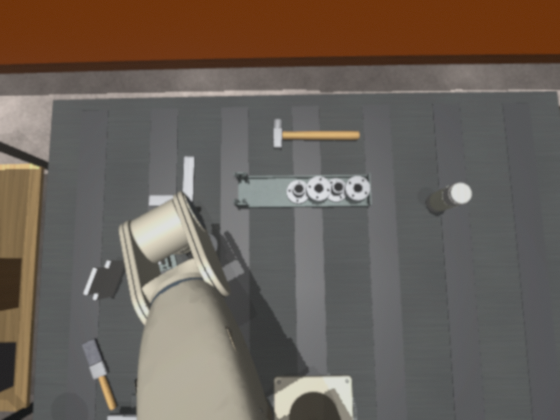

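D2 is in place between the U's. The last spigot is at wrist pixel (271,191), i.e. (0.4805, 0.2968), and the orange one is far enough away.

Request:
drive_tool --rows '[[[1,0.012,-0.009,0.02,0,0,0],[1,0,0,0.04,0,0,0],[1,0,0,0.026,0,0,0],[1,0,0,0,0,0,0],[1,0,0,0,0,0,0]]]'

```text
time: 27.75
tcp_pos: [0.4813, 0.2935, 0.0891]
ee_rot: [2.222, 2.22, 0.002]
contact_force: [0.8, 0.6, 0.6]
grip_width: 0.0854
```

Run:
```python
from h import *
p,R,s=pose(); print(p.round(4)); print(R.round(4)); print(s['grip_width'],s['contact_force'].round(2),s['time'])
W=world(snap('wrist','wrist14.png'));print('Da',meas(W,.4805,.2965))
```

```text
[0.4813 0.2935 0.0891]
[[ 7.e-04  1.e+00  1.e-03]
 [ 1.e+00 -7.e-04  5.e-04]
 [ 5.e-04  1.e-03 -1.e+00]]
0.085422251495852 [0.79 0.55 0.64] 27.75
Da (9609, array([480.5, 297. ]), 35.0, array([0.4805, 0.2991, 0.0604]))
```

Request:
drive_tool --rows '[[[1,0.0033,-0.0007,0.03,0,0,0],[1,0,0,0.025,0,0,0],[1,0,0,0.006,0,0,0],[1,0,0,0,0,0,0],[-1,0,0,0,0,0,0]]]'

```text
time: 28.42
tcp_pos: [0.4805, 0.2977, 0.0283]
ee_rot: [2.221, 2.221, 0.003]
contact_force: [-10.7, 0.8, 8.1]
grip_width: 0.0695
```

Request:
drive_tool --rows '[[[-1,0,0,0,0,0,0],[-1,0,0,0,0,0,0],[-1,0,0,0,0,0,0],[-1,0,0,0,0,0,0]]]'

```text
time: 28.92
tcp_pos: [0.4805, 0.2978, 0.0287]
ee_rot: [2.221, 2.222, 0.003]
contact_force: [-1.4, -1.2, 5.7]
grip_width: 0.0687
```

Request:
drive_tool --rows '[[[-1,0,0,-0.01,0,0,0],[-1,0,0,-0.03,0,0,0],[-1,0,0,-0.04,0,0,0],[-1,0,0,-0.04,0,0,0],[-1,0,0,0,0,0,0]]]'

```text
time: 29.55
tcp_pos: [0.4816, 0.2984, 0.1506]
ee_rot: [2.22, 2.221, 0.01]
contact_force: [0.3, 0.1, -4.3]
grip_width: 0.0684
```

Request:
drive_tool --rows '[[[-1,-0.04,0.0,0,0,0,0],[-1,-0.05,0.015,0,0,0,0],[-1,-0.05,0.03,0,0,0,0],[-1,-0.045,0.04,0,0,0,0],[-1,-0.028,0.045,0,0,0,0]]]'

```text
time: 30.18
tcp_pos: [0.6093, 0.0819, 0.1455]
ee_rot: [-2.221, -2.219, 0.004]
contact_force: [0.6, 0.0, -4.9]
grip_width: 0.0687
```

Request:
drive_tool --rows '[[[-1,0,0.0255,0.02,0,0,0],[-1,0,0,0.02,0,0,0],[-1,0,0,0.02,0,0,0],[-1,0,0,0,0,0,0],[-1,0,0,0,0,0,0]]]'

```text
time: 30.8
tcp_pos: [0.635, 0.0848, 0.0873]
ee_rot: [-2.22, -2.223, 0.0]
contact_force: [0.4, 0.5, -4.4]
grip_width: 0.0687
```

Run:
```python
from h import *
p,R,s=pose(); print(p.round(4)); print(R.round(4)); print(s['grip_width'],s['contact_force'].round(2),s['time'])
W=world(snap('wrist','wrist15.png'))
X,Y,Z=W[...,0],W[...,1],W[...,2]
x0,y0=p[0],p[1]; zt=p[2]+.031
P=W[(abs(Z-zt)<.005)&(Y>y0+.005)&(abs(X-x0)<.034)]; e=[]
for a in np.arange(-.028,.029,.002):
    q=P[abs(P[:,0]-x0-a)<.001]
    if len(q)>10: e.append(q[:,1].max()-np.sqrt(.035**2-a*a))
print('obj y',np.median(e),len(e))
m=(Z>.07)&(Z<.095)&(Y>.15)&(Y<.23)&(X>.58)&(X<.70); print('bars',m.sum(),np.percentile(Y[m],[1,99]),np.percentile(X[m],[1,99]))
T=world(snap('top','top15.png')); print(meas(T,.637,.029,.066,r=.025))
```

```text
[0.635  0.0848 0.0873]
[[-1.e-03  1.e+00 -1.e-04]
 [ 1.e+00  1.e-03  0.e+00]
 [ 0.e+00 -1.e-04 -1.e+00]]
0.06868826902824744 [ 0.42  0.46 -4.42] 30.8
obj y 0.08436478263783129 29
bars 4296 [0.17756398 0.20737436] [0.59223721 0.68394076]
(0, None)
```

View pics/wrist15.png

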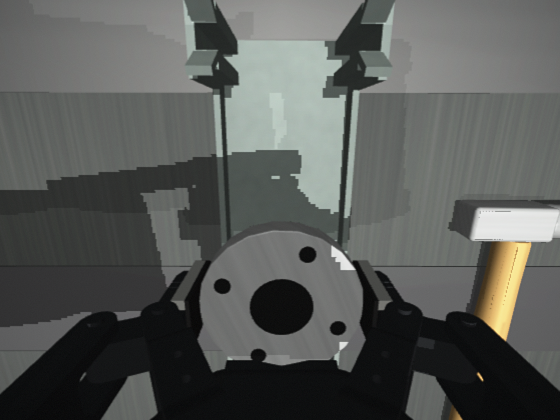

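Request:
drive_tool --rows '[[[-1,0.0005,0.001,0.015,0,0,0],[-1,0,0,0.015,0,0,0],[-1,0,0,0.01,0,0,0],[-1,0,0,0.005,0,0,0],[-1,0,0,0,0,0,0]]]'

```text
time: 31.52
tcp_pos: [0.6361, 0.0848, 0.0415]
ee_rot: [-2.221, -2.221, 0.001]
contact_force: [0.4, 0.3, -5.3]
grip_width: 0.0687
```

Request:
drive_tool --rows '[[[-1,0,0,0.004,0,0,0],[-1,0,0,0.001,0,0,0],[-1,0,0,0.0005,0,0,0],[-1,0,0,0,0,0,0]]]'

```text
time: 32.02
tcp_pos: [0.6364, 0.0849, 0.0367]
ee_rot: [2.221, 2.222, 0.0]
contact_force: [0.1, 0.1, -3.8]
grip_width: 0.0684
```

Request:
drive_tool --rows '[[[-1,0,0,0.001,0,0,0],[-1,0,0,0.0005,0,0,0],[-1,0,0,0,0,0,0],[-1,0,0,0,0,0,0]]]'

```text
time: 32.52
tcp_pos: [0.6363, 0.0849, 0.0351]
ee_rot: [-2.221, -2.222, 0.0]
contact_force: [0.2, -1.0, -4.4]
grip_width: 0.0687
```

Request:
drive_tool --rows '[[[-1,0,0,0.0005,0,0,0],[-1,0,0,0.0003,0,0,0],[-1,0,0,0,0,0,0],[-1,0,0,0,0,0,0]]]'

```text
time: 33.02
tcp_pos: [0.6364, 0.0849, 0.0348]
ee_rot: [2.221, 2.222, 0.0]
contact_force: [-3.7, -0.5, 4.3]
grip_width: 0.0687
```

It's on the floor. Release, rise, and inspect.

Request:
drive_tool --rows '[[[1,0,0,0,0,0,0],[1,0,0,0,0,0,0],[1,0,0,0,0,0,0],[1,0,0,-0.015,0,0,0],[1,0,0,-0.04,0,0,0]]]'

```text
time: 33.65
tcp_pos: [0.6349, 0.0847, 0.0887]
ee_rot: [-2.219, -2.22, 0.005]
contact_force: [0.2, -0.3, -0.4]
grip_width: 0.0858
```

Request:
drive_tool --rows '[[[1,0,0,-0.06,0,0,0],[1,0.02,-0.04,-0.06,0,0,0],[1,0.05,-0.03,-0.02,0,0,0],[1,0.055,-0.03,0,0,0,0],[1,0.055,-0.03,0,0,0,0]]]'

```text
time: 34.28
tcp_pos: [0.5124, 0.2627, 0.2214]
ee_rot: [2.221, 2.22, 0.004]
contact_force: [1.5, -0.3, -1.0]
grip_width: 0.0853
```

Request:
drive_tool --rows '[[[1,0.055,-0.03,0,0,0,0],[1,0.055,-0.03,0,0,0,0],[1,0,0,0,0,0,10],[1,0,0,0,0,0,10],[1,0,0,0,0,0,10]]]'

```text
time: 34.9
tcp_pos: [0.4529, 0.3714, 0.2205]
ee_rot: [-2.724, -1.564, -0.002]
contact_force: [0.5, 0.3, -0.0]
grip_width: 0.0856
```

Request:
drive_tool --rows '[[[1,0,0,0,0,0,10],[1,0,0,0,0,0,10],[1,0,0,0,0,0,10],[1,0,0,0,0,0,10],[1,0,0,0,0,0,7]]]'

```text
time: 35.52
tcp_pos: [0.4532, 0.371, 0.2205]
ee_rot: [-3.122, -0.349, -0.002]
contact_force: [0.4, 0.0, -0.5]
grip_width: 0.0852
```

Run:
```python
from h import *
p,R,s=pose(); print(p.round(4)); print(R.round(4)); print(s['q'].round(2),s['grip_width'],s['contact_force'].round(2),s['time'])
snap('wrist','wrist16.png');snap('top','top16.png');snap('side','side16.png')
```

```text
[0.4532 0.371  0.2205]
[[ 9.753e-01  2.208e-01  9.000e-04]
 [ 2.208e-01 -9.753e-01  7.000e-04]
 [ 1.100e-03 -5.000e-04 -1.000e+00]]
[0.67 0.38 1.73 0.   1.03 2.01] 0.08519540817800075 [ 0.44  0.05 -0.55] 35.525
```

View pics/wrist16.png

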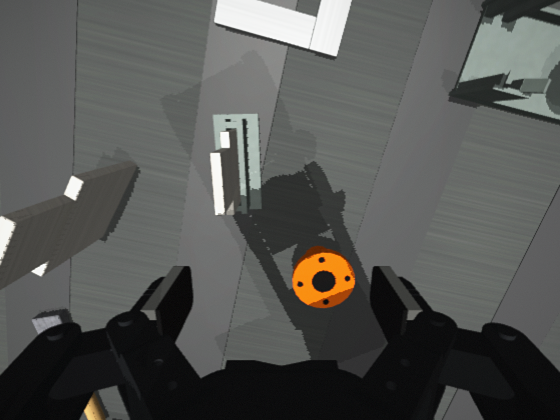

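View pics/top16.png

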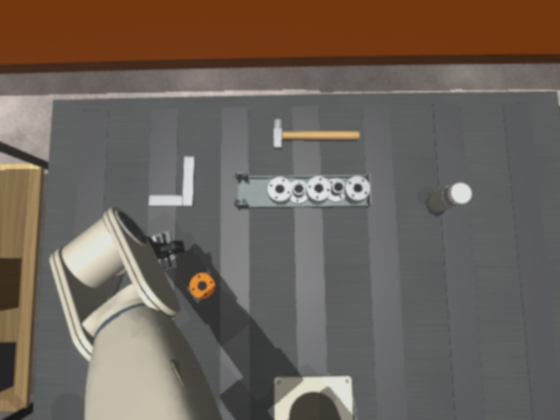

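View pics/side16.png

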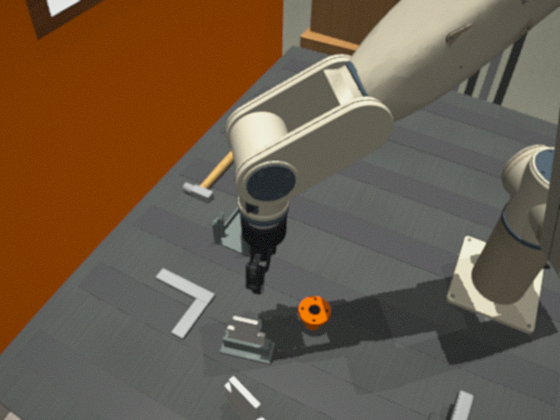

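The row in the tray reads wide-up, down, up, down, up, at (279,188) to (358,187). The gate's tab top is at wrist pixels (212–225, 150–215). Measuring the gate and the decoy's clearance.

Run:
```python
from h import *
for f in ('wrist16','top0'):
    W=world(dict(np.load(f'pics/{f}.npz'))); X,Y,Z=W[...,0],W[...,1],W[...,2]
    m=(abs(Z-.128)<.0035)&(X>.42)&(X<.52)&(Y>.39)&(Y<.46); P=W[m]
    r=cv2.minAreaRect((P[:,:2]*1000).astype(np.float32)); print(f,'tab',len(P),r,P[:,:2].mean(0))
    v=np.linalg.svd(P[:,:2]-P[:,:2].mean(0),full_matrices=False)[2][0]; print('dir',np.degrees(np.arctan2(v[1],v[0])))
    m=(abs(Z-.083)<.003)&(X>.40)&(X<.54)&(Y>.38)&(Y<.47); P=W[m]; print('shoulder',len(P),cv2.minAreaRect((P[:,:2]*1000).astype(np.float32)))
    m=(abs(Z-.042)<.003)&(X>.40)&(X<.54)&(Y>.38)&(Y<.47); P=W[m]; print('standtop',len(P),cv2.minAreaRect((P[:,:2]*1000).astype(np.float32)))
    m=(Z>.09)&(X>.3)&(X<.6)&(Y>.47)&(Y<.75); P=W[m]; 
    if len(P): d=np.hypot(P[:,0]-.466,P[:,1]-.427); i=d.argmin(); print('decoy near',P[i],d[i], P[:,2].max())
```

```text
wrist16 tab 674 ((467.7020568847656, 425.7010803222656), (49.45724868774414, 8.378751754760742), 13.752022743225098) [0.46871952 0.42555768]
dir -166.20302652499265
shoulder 285 ((467.65509033203125, 425.5478210449219), (77.52828979492188, 8.281839370727539), 13.965657234191895)
standtop 801 ((467.3871154785156, 425.2777404785156), (99.4307861328125, 23.256582260131836), 14.210386276245117)
decoy near [0.43796796 0.54287875 0.10453508] 0.11922114064160107 0.16875213426694552
top0 tab 60 ((466.14227294921875, 426.6278991699219), (49.445796966552734, 9.248693466186523), 15.349940299987793) [0.46643929 0.42637092]
dir -165.88639731970363
shoulder 34 ((467.18463134765625, 426.47857666015625), (75.6506576538086, 7.662823677062988), 13.007885932922363)
standtop 114 ((466.81048583984375, 426.1270446777344), (100.32575988769531, 23.719833374023438), 14.633703231811523)
decoy near [0.43410869 0.54226987 0.10782076] 0.11960016066848314 0.17166273032492763
```

This is the right gate: tab 50×8, 77.5 mm wide, at (0.4677, 0.4257) with yaw 14°. The decoy is 119 mm away. Aligning above it.

Request:
drive_tool --rows '[[[0.2,0,0,0,0,0,-1.2],[0.2,0.0133,-0.025,0.02,0,0,0],[0.2,0.014,-0.0246,0.03,0,0,0],[0.2,0,0,0,0,0,0],[0.2,0,0,0,0,0,0]]]'

```text
time: 36.3
tcp_pos: [0.4672, 0.4254, 0.1696]
ee_rot: [3.117, 0.391, -0.001]
contact_force: [-0.3, -1.1, 0.4]
grip_width: 0.0511
```

```bash
cat >> h.py <<'E'
def gate(W,z,x=.468,y=.426):
    X,Y,Z=W[...,0],W[...,1],W[...,2]
    P=W[(abs(Z-z)<.003)&(abs(X-x)<.05)&(abs(Y-y)<.04)]
    return len(P),cv2.minAreaRect((P[:,:2]*1000).astype(np.float32))
E
python3 - <<'E'
from h import *
p,R,s=pose(); print(p.round(4)); print(R.round(4)); print(s['grip_width'],s['contact_force'].round(2),s['time'])
W=world(snap('wrist','wrist17.png')); print(gate(W,.128),gate(W,.083))
E
```

```text
[0.4672 0.4254 0.1696]
[[ 9.69e-01  2.47e-01 -3.00e-04]
 [ 2.47e-01 -9.69e-01 -4.00e-04]
 [-4.00e-04  3.00e-04 -1.00e+00]]
0.05108950749429659 [-0.31 -1.06  0.39] 36.3
(906, ((467.5597229003906, 425.7298583984375), (50.209632873535156, 7.907689571380615), 14.019648551940918)) (192, ((498.2496643066406, 433.17529296875), (14.19921875, 6.927712440490723), 14.254192352294922))
```

View pics/wrist17.png

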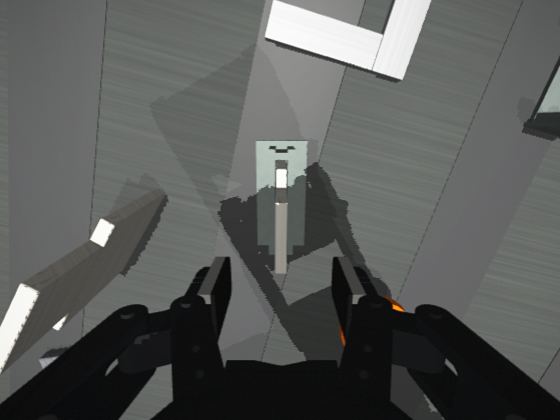

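The tab at (281,230) lies centred and parallel between the jaws. Descend and grip.

Request:
drive_tool --rows '[[[0.2,0,0,0.03,0,0,0],[0.2,0,0,0.03,0,0,0],[0.2,0,0,0.0175,0,0,0],[0.2,0,0,0,0,0,0],[-1,0,0,0,0,0,0]]]' --force 60

```text
time: 36.98
tcp_pos: [0.4681, 0.4262, 0.0931]
ee_rot: [-3.116, -0.389, -0.002]
contact_force: [0.1, 0.6, 0.1]
grip_width: 0.0342
```

Request:
drive_tool --rows '[[[-1,0,0,0,0,0,0],[-1,0,0,0,0,0,0],[-1,0,0,0,0,0,0],[-1,0,0,0,0,0,0]]]'

```text
time: 37.48
tcp_pos: [0.4681, 0.4264, 0.0931]
ee_rot: [-3.116, -0.389, -0.003]
contact_force: [-0.6, -0.1, 5.6]
grip_width: 0.0075
```

Request:
drive_tool --rows '[[[-1,0,0,-0.01,0,0,0],[-1,0,0,-0.03,0,0,0],[-1,0,0,-0.04,0,0,0],[-1,0,0,-0.05,0,0,0],[-1,0,0,-0.02,0,0,0]]]'

```text
time: 38.1
tcp_pos: [0.4682, 0.4265, 0.2455]
ee_rot: [-3.115, -0.389, -0.006]
contact_force: [0.7, -0.7, -2.3]
grip_width: 0.0073
```

Run:
```python
from h import *
p,R,s=pose(); print(p.round(4)); print(R.round(4)); print(s['q'].round(2),s['grip_width'],s['contact_force'].round(2),s['time'])
W=world(snap('wrist','wrist18.png')); 
for z in np.arange(p[2]+.02,p[2]+.045,.005): print(z,gate(W,z))
snap('side','side18.png')
```

```text
[0.4682 0.4265 0.2455]
[[ 0.9693  0.2457  0.0032]
 [ 0.2457 -0.9693  0.0029]
 [ 0.0038 -0.002  -1.    ]]
[0.72 0.42 1.6  0.   1.12 2.04] 0.0072747667792046255 [ 0.71 -0.71 -2.34] 38.1
0.2655470647374256 (419, ((483.2169189453125, 430.34490966796875), (18.716796875, 33.97830581665039), 14.08852767944336))
0.2705470647374256 (491, ((483.2035827636719, 430.5369567871094), (18.293258666992188, 34.505558013916016), 14.589714050292969))
0.27554706473742563 (472, ((483.3470153808594, 430.5605163574219), (18.498796463012695, 34.57712173461914), 14.728736877441406))
0.28054706473742563 (2621, ((468.2506103515625, 429.4020690917969), (31.30144691467285, 48.17210006713867), 82.1463623046875))
0.28554706473742564 (691, ((474.6530456542969, 427.9434509277344), (32.185150146484375, 35.602394104003906), 56.00509262084961))
```

View pics/wrist18.png

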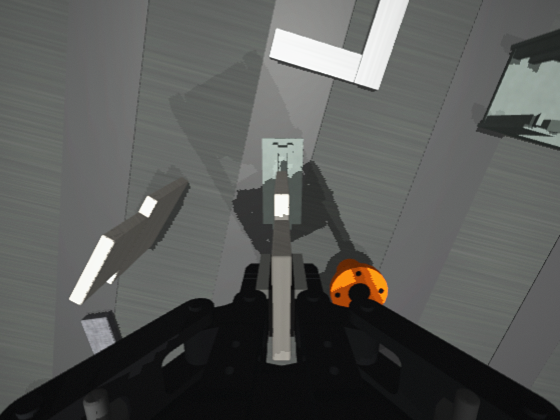

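View pics/side18.png

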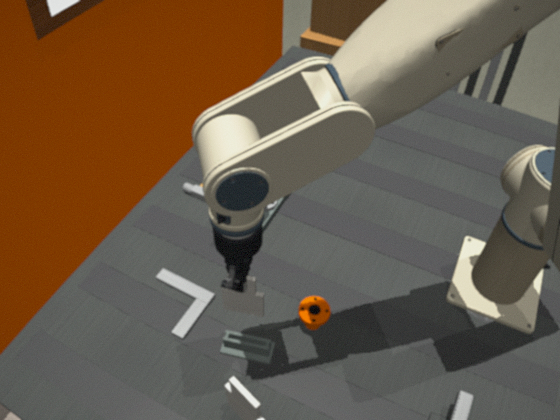

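Gate held, with its bottom about 85 mm below the TCP. Turn to the tray's direction and carry it above the slot.

Request:
drive_tool --rows '[[[-1,0,0,0,0,0,7.3],[-1,0,0,0,0,0,7.3],[-1,0.03,0.04,0,0,0,0],[-1,0.034,0.047,0,0,0,0],[-1,0.034,0.047,0,0,0,0]]]'

```text
time: 38.83
tcp_pos: [0.5643, 0.2896, 0.2401]
ee_rot: [3.14, -0.009, -0.004]
contact_force: [0.3, -0.1, -2.8]
grip_width: 0.0072
```

Request:
drive_tool --rows '[[[-1,0.034,0.047,0,0,0,0],[-1,0.034,0.043,0,0,0,0],[-1,0,0,0,0,0,0],[-1,0,0,0,0,0,0]]]'

```text
time: 39.33
tcp_pos: [0.6309, 0.2004, 0.2403]
ee_rot: [3.141, -0.012, -0.005]
contact_force: [0.2, -0.2, -2.3]
grip_width: 0.007
```

Run:
```python
from h import *
p,R,s=pose(); print(p.round(4)); print(R.round(4)); print(s['q'].round(2),s['grip_width'],s['contact_force'].round(2),s['time'])
W=world(snap('wrist','wrist19.png')); snap('top','top19.png')
```

```text
[0.6309 0.2004 0.2403]
[[ 1.0e+00 -7.4e-03 -2.9e-03]
 [-7.4e-03 -1.0e+00 -4.0e-04]
 [-2.9e-03  4.0e-04 -1.0e+00]]
[0.29 0.47 1.53 0.   1.14 1.87] 0.007029850642509853 [ 0.16 -0.25 -2.25] 39.325
```

View pics/wrist19.png

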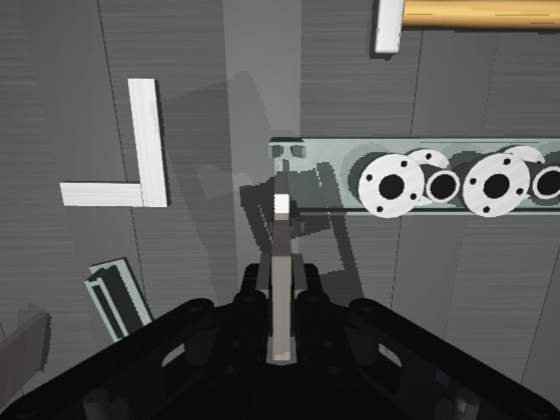

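Run:
```python
from h import *
d=dict(np.load('pics/wrist19.npz')); W=world(d); X,Y,Z=W[...,0],W[...,1],W[...,2]
m=(Z>.06)&(Z<.1)&(X>.66)&(X<.70)&(Y>.15)&(Y<.23); print(m.sum())
for x0 in np.arange(.664,.684,.003):
    q=W[m&(abs(X-x0)<.0015)]
    q=q[np.argsort(q[:,1])]; print(round(x0,3),[(int(a*1e4)/10,int(b*1000)) for a,b in zip(q[::6,1],q[::6,2])])
# gate shoulder top in air: z ~ p-.085+.075
m=(abs(Z-.2303)<.004)&(abs(X-.66)<.03)&(abs(Y-.2)<.02);P=W[m];print('shoulder',len(P),P.mean(0),cv2.minAreaRect((P[:,:2]*1000).astype(np.float32)))
i=cv2.imread('pics/wrist19.png')[120:260,230:340];cv2.imwrite('pics/w19z.png',cv2.resize(i,None,fx=4,fy=4,interpolation=cv2.INTER_CUBIC))
```

```text
488
0.664 []
0.667 []
0.67 [(177.6, 91), (182.1, 88), (186.6, 81), (200.3, 76), (204.2, 82), (208.8, 92)]
0.673 [(177.5, 89), (179.4, 90), (181.3, 89), (183.0, 86), (183.9, 85), (185.7, 81), (187.5, 78), (189.0, 66), (201.3, 77), (203.2, 81), (205.2, 84), (207.0, 88), (208.8, 92), (210.7, 91)]
0.676 [(177.6, 90), (178.7, 92), (180.5, 92), (182.2, 89), (183.9, 84), (185.7, 81), (187.5, 78), (189.0, 65), (201.3, 78), (203.2, 82), (205.1, 84), (207.0, 88), (208.8, 91), (210.7, 92)]
0.679 [(176.6, 89), (178.6, 90), (179.7, 92), (181.3, 89), (183.1, 86), (184.8, 83), (185.7, 82), (187.5, 78), (200.3, 75), (202.2, 80), (203.2, 81), (205.1, 85), (206.9, 87), (208.7, 91), (210.6, 90), (211.7, 89)]
0.682 [(176.6, 88), (178.6, 76), (179.6, 91), (181.5, 75), (182.5, 76), (184.5, 75), (186.4, 75), (188.4, 75), (190.4, 76), (192.3, 75), (194.4, 76), (196.3, 75), (198.3, 76), (200.3, 76), (202.2, 75), (204.1, 84), (205.2, 76), (206.9, 87), (208.1, 76), (209.7, 91), (211.1, 76)]
shoulder 462 [0.66201934 0.20012741 0.23022492] ((661.658935546875, 200.26260375976562), (7.945805549621582, 15.599483489990234), 89.97486114501953)
```

View pics/w19z.png

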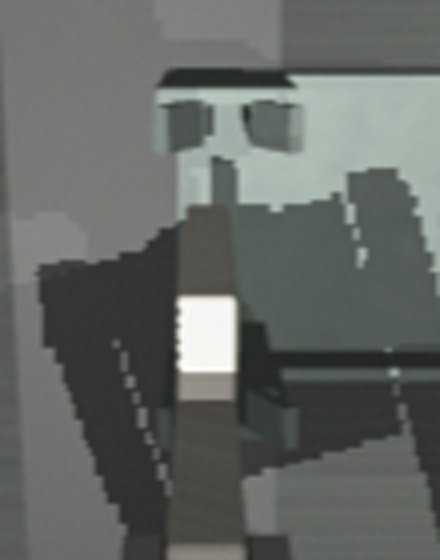

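Slot centre is y = 0.1944, x = 0.638. The gate is at (0.6305, 0.2002), so shift and lower to just above the mouth.

Request:
drive_tool --rows '[[[-1,0.0075,0.006,0,0,0,0],[-1,0,0,0.025,0,0,0],[-1,0,0,0.025,0,0,0],[-1,0,0,0,0,0,0],[-1,0,0,0,0,0,0]]]'

```text
time: 40.05
tcp_pos: [0.6399, 0.1951, 0.1929]
ee_rot: [-3.141, 0.01, -0.002]
contact_force: [0.3, 0.3, -1.7]
grip_width: 0.0075
```

```bash
cat > sl.py <<'E'
from h import *
import sys
f=sys.argv[1]
p,R,s=pose(); print(p.round(4)); print(R.round(4)); print(s['contact_force'].round(2),s['torque'].round(2),s['time'])
W=world(snap('wrist',f)); X,Y,Z=W[...,0],W[...,1],W[...,2]
m=(Z>.06)&(Z<.1)&(X>.668)&(X<.681)&(Y>.15)&(Y<.23)
a=W[m&(Z>.083)&(Z<.087)]; print('slot y',[a[a[:,1]<.1945][:,1].mean(),a[a[:,1]>.1945][:,1].mean()])
zs=p[2]-.010
m=(abs(Z-zs)<.004)&(abs(X-.667)<.03)&(abs(Y-.195)<.02)&(X>p[0]+.02);P=W[m];print('shoulder',len(P),P.mean(0),np.percentile(P[:,0],99),np.percentile(P[:,1],[1,99]))
i=cv2.imread('pics/'+f)[120:300,210:350];cv2.imwrite('pics/z'+f,cv2.resize(i,None,fx=4,fy=4,interpolation=cv2.INTER_CUBIC)[:600])
E
python3 sl.py wrist20.png
```

```text
[0.6399 0.1951 0.1929]
[[ 1.0e+00 -6.1e-03  1.2e-03]
 [-6.1e-03 -1.0e+00  3.0e-04]
 [ 1.2e-03 -3.0e-04 -1.0e+00]]
[ 0.34  0.28 -1.67] [ 0.04 -0.03 -0.  ] 40.05
slot y [np.float64(0.18426664774749266), np.float64(0.20506015996350416)]
shoulder 460 [0.67099028 0.19484501 0.18293374] 0.6783384079787913 [0.19099603 0.1988669 ]
```

View pics/wrist20.png

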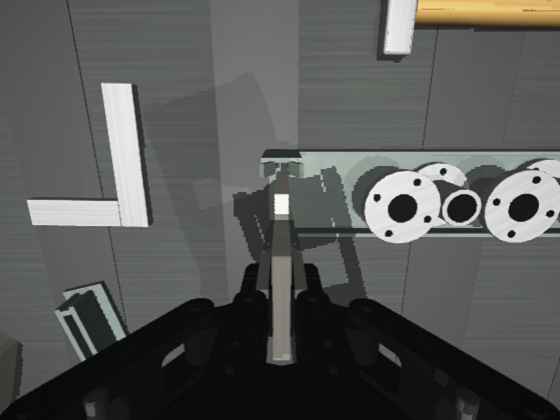

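Gate (0.6393, 0.1949) against slot (0.638, 0.1947): aligned. Lowering into the mouth.

Request:
drive_tool --rows '[[[-1,-0.0012,0.0003,0.01,0,0,0],[-1,0,0,0.01,0,0,0],[-1,0,0,0.01,0,0,0],[-1,0,0,0,0,0,0]]]'

```text
time: 40.6
tcp_pos: [0.6373, 0.1941, 0.1605]
ee_rot: [3.141, -0.01, -0.004]
contact_force: [-0.2, -0.1, -2.6]
grip_width: 0.0071
```

Request:
drive_tool --rows '[[[-1,0,0,0.008,0,0,0],[-1,0,0,0.008,0,0,0],[-1,0,0,0,0,0,0]]]'

```text
time: 40.98
tcp_pos: [0.6376, 0.1941, 0.1449]
ee_rot: [3.141, -0.01, -0.002]
contact_force: [0.3, -0.5, -2.3]
grip_width: 0.007
```

```bash
python3 sl.py wrist21.png
```

```text
[0.6376 0.1941 0.1449]
[[ 1.0e+00 -6.7e-03 -1.6e-03]
 [-6.7e-03 -1.0e+00 -4.0e-04]
 [-1.6e-03  4.0e-04 -1.0e+00]]
[ 0.3  -0.46 -2.27] [ 0.01  0.03 -0.01] 40.975
slot y [np.float64(0.1853122588024225), np.float64(0.20438300929842354)]
shoulder 461 [0.66867454 0.19389156 0.13486074] 0.6758642830603389 [0.19006424 0.19793867]
```

View pics/zwrist21.png

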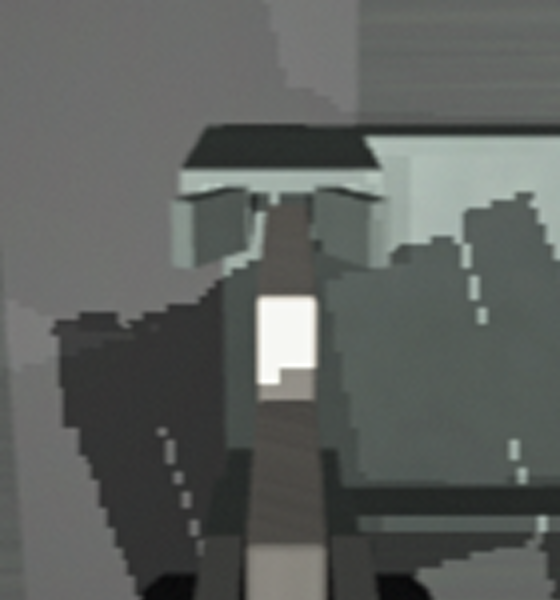

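The plate is in the grooves (bottom at z ≈ 0.060) with no contact force. Continue down.

Request:
drive_tool --rows '[[[-1,0.0005,-0.0005,0.01,0,0,0],[-1,0,0,0.012,0,0,0],[-1,0,0,0.012,0,0,0],[-1,0,0,0.01,0,0,0],[-1,0,0,0,0,0,0]]]'

```text
time: 41.65
tcp_pos: [0.6379, 0.1946, 0.1005]
ee_rot: [3.141, -0.01, -0.003]
contact_force: [-0.7, -0.5, -3.2]
grip_width: 0.0073
```

Request:
drive_tool --rows '[[[-1,0,0,0.006,0,0,0],[-1,0,0,0.003,0,0,0],[-1,0,0,0,0,0,0],[-1,0,0,0,0,0,0]]]'

```text
time: 42.15
tcp_pos: [0.6388, 0.1949, 0.0931]
ee_rot: [-3.141, 0.01, -0.001]
contact_force: [-0.1, -0.3, -2.8]
grip_width: 0.0076
```

Request:
drive_tool --rows '[[[-1,0,0,0.0015,0,0,0],[-1,0,0,0.001,0,0,0],[-1,0,0,0,0,0,0],[-1,0,0,0,0,0,0]]]'

```text
time: 42.65
tcp_pos: [0.6389, 0.1949, 0.0912]
ee_rot: [-3.141, 0.01, -0.001]
contact_force: [-3.7, -0.8, 6.3]
grip_width: 0.0073
```

The gate is on the floor: z = 0.0912 against 0.0911 expected, with contact at +6 N. Opening a little and withdrawing upward.

Request:
drive_tool --rows '[[[-0.3,0,0,0,0,0,0],[-0.3,0,0,0,0,0,0],[-0.3,0,0,0,0,0,0],[-0.3,0,0,-0.02,0,0,0],[-0.3,0,0,-0.05,0,0,0]]]'

```text
time: 43.28
tcp_pos: [0.6372, 0.1944, 0.1597]
ee_rot: [3.14, -0.01, -0.007]
contact_force: [0.7, -0.1, -0.1]
grip_width: 0.0301
```

Request:
drive_tool --rows '[[[0,0,0,-0.06,0,0,0],[0,-0.05,0,-0.03,0,0,0],[0,-0.06,0,0,0,0,0],[0,-0.06,0,0,0,0,0],[0,-0.03,0,0,0,0,0]]]'

```text
time: 43.9
tcp_pos: [0.4359, 0.1959, 0.2517]
ee_rot: [-3.141, 0.009, -0.001]
contact_force: [0.4, 0.6, 0.3]
grip_width: 0.0427
```

Run:
```python
from h import *
p,R,s=pose(); print(p.round(4)); print(s['grip_width'],s['contact_force'].round(2),s['time'])
W=world(snap('wrist','wrist22.png'))
print('tab',gate(W,.126,.638,.195),'shoulder',gate(W,.081,.638,.195))
T=world(snap('top','top22.png')); print('tab',gate(T,.126,.638,.195))
for y in (-.138,-.083,-.027,.029,.085): print(y,meas(T,.637,y,.066,r=.035))
snap('side','side22.png')
for f,b in [('top22',(220,150,390,230)),('side22',(180,120,340,270))]:
    i=cv2.imread(f'pics/{f}.png');x0,y0,x1,y1=b;c=i[y0:y1,x0:x1]
    k=min(800/c.shape[1],600/c.shape[0]);cv2.imwrite(f'pics/{f}z.png',cv2.resize(c,None,fx=k,fy=k,interpolation=cv2.INTER_CUBIC))
```

```text
[0.4359 0.1959 0.2517]
0.0427229080131129 [0.42 0.57 0.31] 43.9
tab (0, ((0.0, 0.0), (0.0, 0.0), 0.0)) shoulder (294, ((602.3605346679688, 194.34600830078125), (28.97829818725586, 19.9791259765625), 89.80830383300781))
tab (50, ((637.7980346679688, 195.7444610595703), (49.74966049194336, 5.840996742248535), 0.167762890458107))
-0.138 (443, array([ 635.9, -137.8]), 34.1, array([ 0.6355, -0.1377,  0.066 ]))
-0.083 (227, array([637.4, -82.8]), 34.7, array([ 0.6371, -0.0837,  0.066 ]))
-0.027 (449, array([636.2, -27.1]), 34.4, array([ 0.636 , -0.0269,  0.0661]))
0.029 (226, array([636.5,  28.9]), 34.7, array([0.6358, 0.0301, 0.0659]))
0.085 (447, array([636. ,  84.3]), 34.5, array([0.6361, 0.0844, 0.0659]))
```

View pics/wrist22.png

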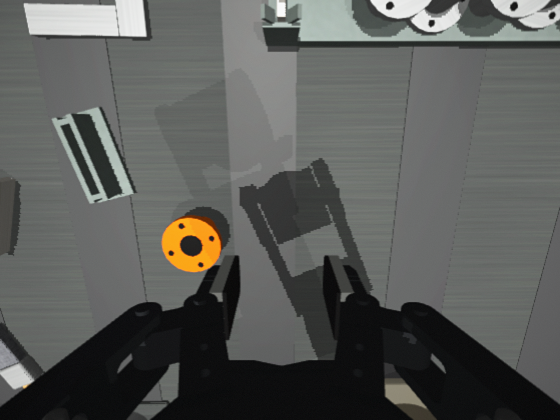

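View pics/top22z.png

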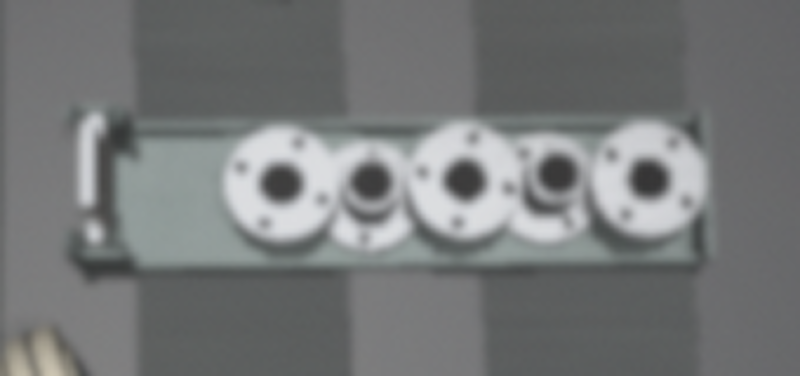

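View pics/side22z.png

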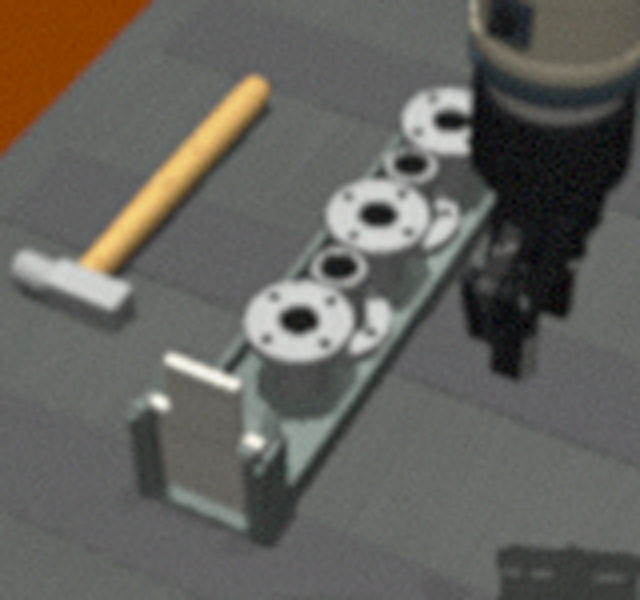

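The gate tab top is at z = 0.126, so it is fully home. All five spigot tops are at z = 0.066 and level, at y = -138, -83, -27, +30 and +84 mm, and nothing else has moved. Handing in.

```bash
python3 -c "
from plant import state, sign_off
print(state()['time']); print(sign_off())"
```

```text
44.05
the job is handed in; nothing more can be done
None
```

I packed all five spigots that were there (three wide end up, two wide end down) in the tray from its closed end, and handed the job in at 44 s. They alternate up, down, up, down, up. I then took the gate of the right size from its stand and lowered it into the slot until it touched the tray floor.

The last camera checks agreed with what was expected:
- **Spigots:** all five tops were level at z ≈ 66 mm, the right height for standing on the tray floor. They are 55 to 57 mm apart, so none will fit between them.
- **Closed end:** the first spigot's axis is about 38 mm from it.
- **Gate:** the tab top was at about 126 mm in the top camera, which means fully home. It is within about 1 mm of the slot centre. The wrist camera no longer had the tab in view at the end, so that camera gave no second reading of its height.

I did not touch the orange spigot, the larger gate, the tools or the can. I saw no knock to the wide-end-down spigots before I picked them up, and no force reading was near its limit.

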